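Set the mitre saw to the tape mark with the index pin parked

TASK

Set the mitre saw to the angle marked with blue tape on its scale: lift the white-primed offcut out of the way and set it flat on the bench, clear of the whole swing of the saw's front arm; draw the index pin out by its red knob and park it in its side notch so that it stays out, swing the table until the red pointer is on the tape, and then press the orange lock lever down flat. Do not let the saw run into the offcut, and do not disturb the other things.

Things in the scene. Friction and masses are not known exactly. Their poses are not given: they have to be found in the camera images.
- saw: Grey mitre saw, head raised. Origin on the turntable's pivot axis at bench height; x to the saw's back, y to its left, z up. Base: round housing of radius 162 mm, 54 mm high; a wing each side to y = 235 mm (x -55 to 75 mm, 56 mm high) with a fence (x 6 to 20 mm, 116 mm high). Turntable, front arm and head turn together; the arm points to -x when joint mitre is 0
- mitre (a joint): Turn of the table, rad: 0 = square, positive = anticlockwise from above (front arm moves to the saw's -y side); limits -0.80, 0.80. At the start the pin locks it at -0.55 (a stop; arm on the +y side). With the pin out it turns with 1.3 N m of friction and stays where it is left
- pointer (a point): Tip of the thin red pointer on the turntable edge, 131 mm from the pivot, 57 mm high. Its frame turns with the table: x along the arm towards the pivot, y to the arm's left, z up. The front arm lies along -x of this frame: 44 mm wide, 31 mm high, its end 305 mm from the pivot
- mark: Strip of blue painter's tape on the fixed scale, 5 mm wide, 132 to 163 mm from the pivot, 55 mm high. Origin on the pivot at bench height; the tape lies along -x of this frame, so the pointer is on the tape when the frame of pointer has the same direction (joint mitre then is the mark's yaw less the saw's yaw, 0.05 to 0.60)
- mark_line (a point): Middle of the tape strip on the scale, 148 mm from the pivot
- pin (a joint): Draw of the index pin along the arm, m: 0 = home in its bore in the base, 0.018 = fully drawn (outward, away from the pivot; hard stop). A spring pushes it home with 4 N at 0, 8 N fully drawn. The tip leaves the bore after 10 mm. Parked, the stem rests on the notch wall at a draw of 14 mm
- stem (a joint): Swing of the knob's stem about the pin, rad: 0 = upright in the slot, 0.9 = laid over to the arm's +y side in the notch. It turns freely and falls over by its own weight once pushed off upright in the notch; it cannot swing while the draw is under 14 mm
- knob (a point): Centre of the red ball knob, 22 mm in diameter, on a 10 mm round stem, 56 mm from the pin's axis, which is 41 mm above the bench. At the start it is upright, 185 mm from the pivot and 97 mm high. Scale and turntable inward of it are 54 and 56 mm high, so there is room for fingertips on the knob's inner side
- slot (a point): Top of the slot plate on the arm where the stem stands at the start: 185 mm from the pivot, 55 mm high. Frame as pointer. Plate 44 mm wide, 172 to 222 mm from the pivot. The straight slot is 12 mm wide along the arm; its side notch opens to +y at 194 to 210 mm from the pivot
- head_handle (a point): Front of the saw head's D-handle, 92 mm from the pivot, 352 mm high, 28 mm thick, over the arm (it turns with the table). It reaches 106 mm from the pivot at 285 to 392 mm height; the blade guard behind it reaches 72 mm at 150 to 400 mm height. The motor sticks out 170 mm to the left at 250 to 345 mm height. A gripper at the knob should lean back from it
- front_grip (a point): Top centre of the black hand grip at the end of the arm, 54 mm high, 274 mm from the pivot; the grip is 63 mm long along the arm (242 to 305 mm from the pivot) and 36 mm wide. Pushing its side swings the table (about 5 N)
- lever (a joint): Lock lever on top of the grip, rad: 0 to 0.06 = raised at the start, 0.30 = pressed flat on the grip (hard stop), the locked position. It stays where it is left; pressing its end takes about 3 N
- lever_tip (a point): Top of the outer end of the orange lock lever. The lever is 30 mm wide and 70 mm long, its hinge lies over the arm 236 mm from the pivot at 55 mm height, and it points outward; raised, this end is about 83 mm high, pressed flat about 65 mm
- offcut: White-primed wooden offcut lying in the swing of the arm, 70 x 40 x 22 mm (its x, y, z), about 50 g. Origin at the centre of its underside
- glue: White glue bottle with an orange cap, bystander, 54 mm in diameter, 160 mm high. Origin at the centre of its underside
- screws: Jar of screws, bystander, 64 mm in diameter, 75 mm high. Origin at the centre of its underside
- sandblock: Sanding block, bystander, 110 x 60 x 35 mm. Origin at the centre of its underside
- tape: Green tape measure, bystander, 68 x 38 x 62 mm. Origin at the centre of its underside
- driver: Red-handled screwdriver, bystander, about 200 mm long along its x. Origin under its middle
- walnut: Dark walnut offcut, bystander, 85 x 45 x 28 mm. Origin at the centre of its underside
- pencil: Flat green carpenter's pencil on the saw's right wing in front of the fence, bystander, 100 mm long, 14 mm wide. Origin at the centre of its underside
Mind the look-alikes: they are no part of the job. Several things have the shape of the offcut; the one meant has the colours described above.

How it is judged:
By the outcome, as a careful person would: the job done as asked, in the order asked, and still so for the second after the job is handed in, with the robot touching nothing.
It also fails if it takes over 66 s, if anything falls off the work surface, if the arm or the gripper's body presses on something with over 40 N, if the wrist force passes 120 N, or if a joint passes its speed limit or range.

ROBOT

A 6-joint arm with a two-finger parallel gripper is mounted at the origin on the work surface. World frame = base frame: x ahead of the robot, y to its left, z up, the work surface at z = 0. Lengths are in m, angles in rad, forces in N, time in s.
With the tool pointing down it reaches from about 0.35 to 1 m from the base axis. Payload 7.1 kg.
Tool frame: the origin (TCP) lies midway between the tips of the shut fingers; the grasp point (between the pads) lies 19 mm behind it (robot.pinch_z is the distance from the TCP to the grasp point, in m); x points along the fingers, y is the direction in which the jaws open and shut, and the axes are right-handed (so a half turn about x gives the same grasp; the last joint's range is limited). The gripper opens to 85 mm and grips with 20 to 120 N. Pads are 22 mm wide; open, the fingers measure 114 mm over their backs; the gripper's body (76 mm by 85 mm) begins 54 mm behind the grasp point. The pads swing forward as they close: fully open they stand 13 mm farther back than shut.
Start: joints at [1.29, 0.423, 1.63, -0, 1.089, -0.019], TCP at [0.162, 0.604, 0.231] pointing down, gripper open.
Joint ranges: [-3, 3], [-0.9, 2.11], [0.09, 2.58], [-1.31, 4.45], [0.11, 2.69], [-2.54, 2.54]. Speed limits (rad/s): [2.39, 2.39, 3.01, 3.14, 3.14, 3.14].

INTERFACE

Orientations are given as [roll, pitch, yaw] about the fixed x, y, z axes, in that order (R = Rz(yaw) Ry(pitch) Rx(roll)).
In Python, from rig import robot gives the robot as it stands.
- The arm moves only by the tool move_arm, never from a script. Its argument "series" is a list of rows, each a list of 5 numbers: the shift along the tool's x, y, z in mm, then the turn about the tool's x in degrees, then the finger opening in mm, from 0 to 85.4. A call has 1 to 10 rows; each row is the pose to reach, as a shift and turn from the pose commanded when the call began, along the tool's axes at that moment; what a row does not reach only later rows make up. A row lasts 1/10 s, in which the tool goes at most 50 mm and 8.59 degrees, less where a joint would pass 70% of its speed; a pose out of reach is approached as far as the arm can. A call with a gripper value outside its range is refused whole. The fingers move at their own pace and stop on an object; the grip force is fixed at half the most. Time passes only in rows, so rows that repeat a pose let the fingers close. It gives the time, the measured TCP pose, the force and the opening at its end, in the units of the state.
- robot.read_state(): the state, without advancing time (a new reading comes with each control period).
- robot.snapshot(name): name is "side" or "top" or "wrist"; returns the picture (400x640x3 uint8, red, green, blue); there is no depth.
- robot.camera_model(name): a dict with "fov_y" (degrees; the focal length in pixels is half the picture's height over the tangent of half this angle, whatever the lens; pixels are square), "cx", "cy" (the principal point, pixels), "rvec" (rotation vector, rad) and "tvec" (3), from world to camera coordinates, as OpenCV has them; the wrist camera has in their place "T_tool_cam" (4x4, takes a point from camera to tool coordinates, whose origin is the TCP and whose axes are the tool frame's). Camera axes: x right, y down, z forward; pixel columns grow to the right and rows downward; lengths in m; the calibration is good to about 2 mm. A picture is of the moment at which its call begins: read the wrist's pose just before it. camera_model takes no time and is no camera call.
- robot.job_done(): hands the job in, once; it reports no verdict.
The state is a dict: "t": time; "joint_positions": joint angles; "dq": joint speeds; "tau": joint torques, N m; "tcp_pos": TCP position; "orientation": TCP orientation; "force": force on the tool from outside, world axes, zero at the start; "wrist_torque": the same for the moment, N m; "gripper_width": opening from 0.0 (shut) to 1.0 (fully open).
Only numpy, scipy, OpenCV 4.12 (cv2) and the standard library are available. Lean on these libraries where they do the work, as an engineer would, in place of code of your own. Each camera call takes 0.05 s, during which the arm holds its last target.

## Working session

There is one attempt and no reset: what is moved stays moved. The work goes in short steps, Python scripts to look and compute and a tool call to move; the robot and the scene stay as the last step left them, time stands still between calls to the robot, and variables do not carry over. Pictures are saved under pics/ and viewed, and the job is handed in when it is done.

Besides the shell and the picture viewer there is one more tool, called after "Request:" in YAML: its name, and indented under it one key for each argument. move_arm: Moves the arm, as the interface text tells. Its arguments: {"type":"object","properties":{"series":{"type":"array"}},"required":["series"]}

```bash
ls; mkdir -p pics; python3 - <<'E'
from rig import robot
import cv2
print(robot.read_state())
for n in ("side","top","wrist"):
    im=robot.snapshot(n); cv2.imwrite(f"pics/a_{n}.png",im[:,:,::-1]); print(n,robot.camera_model(n))
print(robot.pinch_z)
E
```

```text
pics
{'t': 0.0, 'joint_positions': array([ 1.28995946e+00,  4.23823450e-01,  1.63073223e+00, -1.10919640e-06,
        1.08857721e+00, -1.89782209e-02]), 'dq': array([ 0.00099363,  0.00076345,  0.00057124, -0.0003353 ,  0.00122961,
        0.0005644 ]), 'tau': array([ 1.56974951e-03, -5.57373834e+01, -2.81747872e+01,  5.54064297e-05,
        7.08728767e-03,  9.52802083e-06]), 'tcp_pos': array([0.16160386, 0.60316296, 0.23053995]), 'orientation': array([-1.58913704,  1.56925608, -1.85099517]), 'force': array([ 0.2052485 , -0.5556636 ,  0.23153154]), 'wrist_torque': array([-0.05442242, -0.01154828, -0.05365618]), 'gripper_width': 0.9998272812737787}
side {'fov_y': 50.59717092119535, 'cx': 321.6654410034382, 'cy': 208.75156560626064, 'rvec': array([ 2.27669074, -0.62458303,  0.28534106]), 'tvec': array([-0.42268923,  0.34390143,  1.22805146])}
top {'fov_y': 43.28071681234448, 'cx': 323.6851135341644, 'cy': 193.7821780805221, 'rvec': array([ 2.21175254, -2.15101926,  0.07226497]), 'tvec': array([0.00824171, 0.50932912, 1.58829088])}
wrist {'fov_y': 61.5251731856763, 'cx': 319.2630746782789, 'cy': 204.14102386448772, 'T_tool_cam': array([[-3.38082800e-04, -3.21991099e-01,  9.46742635e-01,
        -1.43035849e-01],
       [ 9.99999806e-01,  3.86280981e-04,  4.88476757e-04,
        -6.38734114e-04],
       [-5.22993842e-04,  9.46742617e-01,  3.21990906e-01,
        -8.29397977e-02],
       [ 0.00000000e+00,  0.00000000e+00,  0.00000000e+00,
         1.00000000e+00]])}
0.0187
```

View pics/a_side.png

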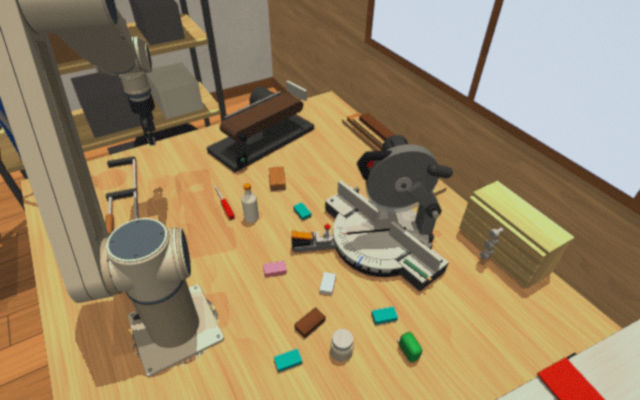

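View pics/a_top.png

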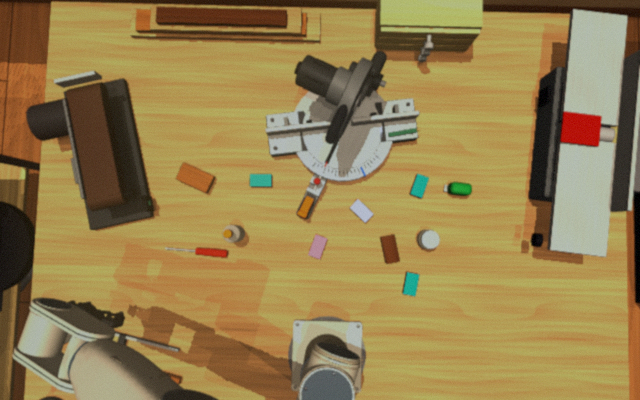

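View pics/a_wrist.png

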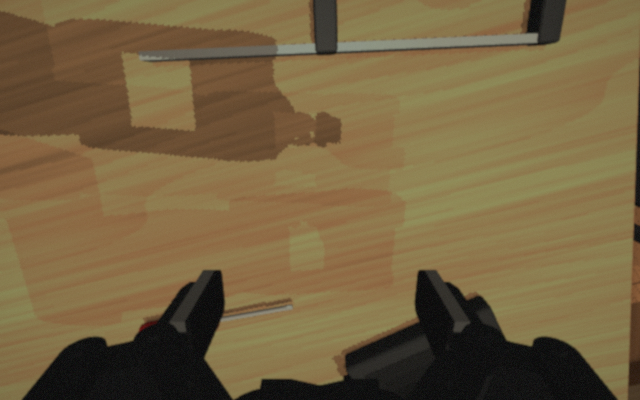

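Two white-ish or offcut-shaped candidates sit near the saw in the top view: the white block at (362,210) and the pink one at (318,246). The others are teal at (261,181), (419,186) and (411,284), walnut at (390,249), and orange-brown at (195,178), which is the sanding block. The white one at (362,210) fits "white-primed". I'll confirm it with an enlarged crop.

```bash
python3 - <<'E'
import cv2
im=cv2.imread("pics/a_top.png"); c=im[100:260,250:450]
cv2.imwrite("pics/b_top.png",cv2.resize(c,None,fx=4,fy=4,interpolation=cv2.INTER_CUBIC)[:600])
im=cv2.imread("pics/a_side.png"); c=im[180:300,250:450]
cv2.imwrite("pics/b_side.png",cv2.resize(c,None,fx=4,fy=4,interpolation=cv2.INTER_CUBIC))
E
```

```text
(no output)
```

View pics/b_top.png

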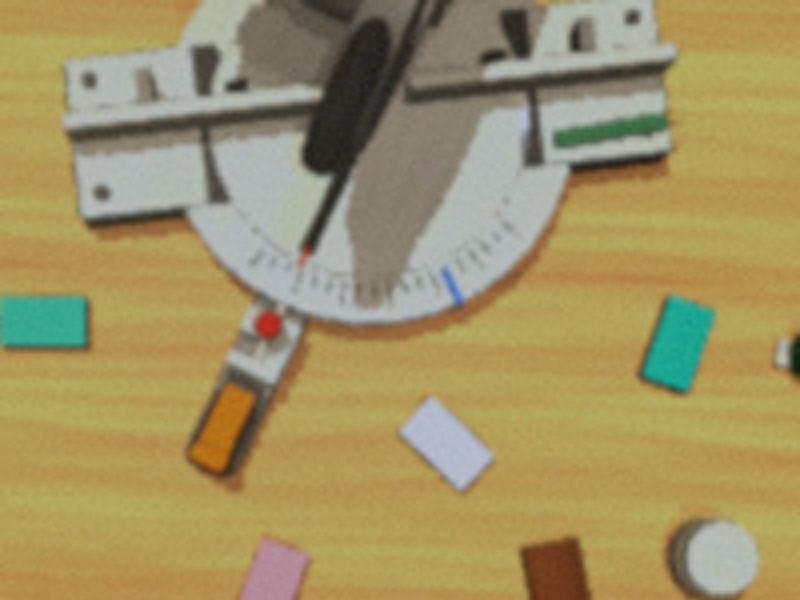

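View pics/b_side.png

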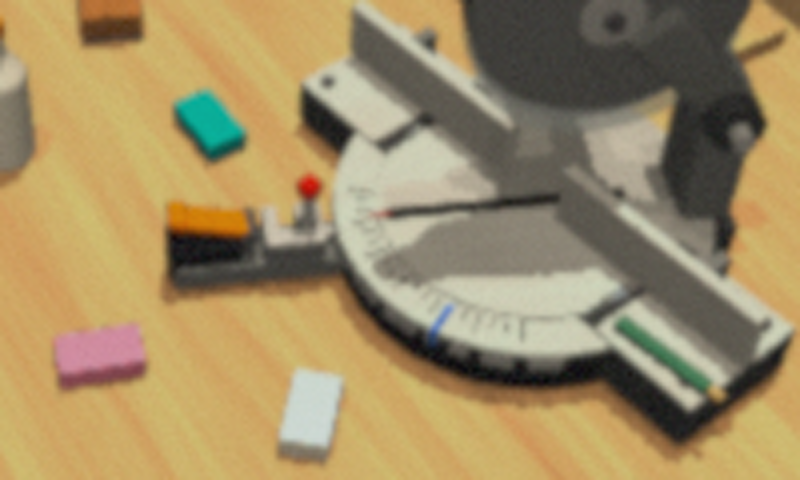

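The crops confirm it: the white block is at top (362,211), side about (327,283). The knob is at top (317,181), the blue tape at (363,171) and the pointer at (326,164). Next I'll measure them.

```bash
cat > h.py <<'E'
import cv2,numpy as np
from scipy.spatial.transform import Rotation as R
def cam(robot,n,st=None):
    m=robot.camera_model(n); f=200/np.tan(np.radians(m['fov_y']/2))
    K=np.array([[f,0,m['cx']],[0,f,m['cy']],[0,0,1]])
    if n=='wrist':
        T=np.eye(4);T[:3,:3]=R.from_euler('xyz',st['orientation']).as_matrix();T[:3,3]=st['tcp_pos']
        T=T@m['T_tool_cam']; Rw=T[:3,:3].T; t=-Rw@T[:3,3]
    else: Rw=R.from_rotvec(m['rvec']).as_matrix(); t=m['tvec']
    return K,Rw,t
def ray(c,uv):
    K,Rw,t=c; d=Rw.T@np.linalg.solve(K,[uv[0],uv[1],1]); return -Rw.T@t,d
def onz(c,uv,z):
    o,d=ray(c,uv); return o+d*(z-o[2])/d[2]
def tri(r):
    A=np.zeros((3,3));b=np.zeros(3)
    for o,d in r:
        d=d/np.linalg.norm(d);M=np.eye(3)-np.outer(d,d);A+=M;b+=M@o
    return np.linalg.solve(A,b)
def proj(c,p):
    K,Rw,t=c; q=K@(Rw@np.array(p)+t); return q[:2]/q[2]
def blobs(im,lo,hi,roi,amin=5):
    x0,y0,x1,y1=roi
    hsv=cv2.cvtColor(im[y0:y1,x0:x1],cv2.COLOR_BGR2HSV)
    m=cv2.inRange(hsv,np.array(lo),np.array(hi))
    n,l,s,c=cv2.connectedComponentsWithStats(m)
    out=[]
    for i in range(1,n):
        if s[i,4]>=amin:
            ys,xs=np.where(l==i); out.append((s[i,4],c[i]+[x0,y0],cv2.minAreaRect(np.stack([xs+x0,ys+y0],1).astype(np.float32))))
    return sorted(out,key=lambda a:-a[0])
E
python3 - <<'E'
from rig import robot
from h import *
T=cv2.imread("pics/a_top.png");S=cv2.imread("pics/a_side.png")
ct=cam(robot,'top');cs=cam(robot,'side')
def show(name,im,c,lo,hi,roi,z,amin=5):
    for a,p,r in blobs(im,lo,hi,roi,amin)[:3]:
        print(name,a,p.round(1),'rect',np.round(r[0],1),np.round(r[1],1),round(r[2],1),'->',onz(c,p,z).round(4))
show('knobT',T,ct,(0,150,80),(8,255,255),(305,170,330,192),.097)
show('knobS',S,cs,(0,150,80),(8,255,255),(315,215,340,235),.097)
show('ptrT',T,ct,(0,60,80),(10,255,255),(315,155,335,170),.057,2)
show('tapeT',T,ct,(100,80,80),(125,255,255),(350,160,375,180),.055)
show('tapeS',S,cs,(100,80,80),(125,255,255),(345,250,370,270),.055)
show('leverT',T,ct,(11,190,150),(19,255,255),(295,190,320,220),.075)
show('whT',T,ct,(90,0,150),(150,60,255),(345,195,380,225),.022)
show('whS',S,cs,(0,0,130),(180,40,255),(315,268,340,298),.022)
a=[onz(ct,p,.055) for p in []]
k=tri([ray(ct,blobs(T,(0,150,80),(8,255,255),(305,170,330,192))[0][1]),ray(cs,blobs(S,(0,150,80),(8,255,255),(315,215,340,235))[0][1])]);print('knob tri',k)
E
```

```text
knobT 30 [316.6 180.6] rect [316.5 180.5] [5. 5.] 90.0 -> [0.5426 0.0444 0.097 ]
knobS 24 [326.9 226.3] rect [327.  226.5] [5. 4.] 90.0 -> [0.5394 0.0459 0.097 ]
ptrT 10 [325.8 163.3] rect [325.7 163.6] [1.8 4.9] 26.6 -> [0.6017 0.0182 0.057 ]
tapeT 19 [362.6 171.2] rect [362.5 171. ] [8.5 1.8] 63.4 -> [ 0.5805 -0.0975  0.055 ]
tapeS 13 [359.1 261. ] rect [359.2 260.6] [1.8 8.9] 26.6 -> [ 0.5703 -0.1014  0.055 ]
leverT 157 [305.2 206.6] rect [305.3 206.4] [ 8.  20.1] 26.6 -> [0.4638 0.0776 0.075 ]
whT 247 [361.4 210.5] rect [361.2 210.2] [20.5 11.3] 45.0 -> [ 0.4589 -0.0986  0.022 ]
whS 228 [327.4 282. ] rect [327.4 281.9] [12.6 18.4] 11.3 -> [ 0.4539 -0.0997  0.022 ]
knob tri [0.54109425 0.04522991 0.09686205]
```

```bash
cat >> h.py <<'E'
def delta(st,p,ydir=None):
    """shift in tool mm to reach world p from measured pose; turn about tool x (deg) bringing tool y to world angle ydir (mod 180)"""
    M=R.from_euler('xyz',st['orientation']).as_matrix()
    d=M.T@(np.array(p)-st['tcp_pos'])*1000
    a=None
    if ydir is not None:
        v=M.T@np.array([np.cos(ydir),np.sin(ydir),0]); a=np.degrees(np.arctan2(v[2],v[1])); a=(a+90)%180-90
    return d.round(1),a
E
python3 - <<'E'
from rig import robot
from h import *
st=robot.read_state(); M=R.from_euler('xyz',st['orientation']).as_matrix(); print(M.round(3))
ct=cam(robot,'top');cs=cam(robot,'side')
for n,uv,z in [('pink',(318,246),.02),('wal',(390,249),.028),('jar',(429,239),.07),('teal1',(261,181),.02),('glue',(233,233),.15),('spot',(275,245),0),('scaleR',(400,143),0.06),('drv',(228,252),.02),('wingL',(267,127),.056),('motor',(300,65),.3)]:
    print(n,onz(ct,uv,z).round(3))
T=cv2.imread("pics/a_top.png")
b=blobs(T,(90,0,150),(150,60,255),(345,195,380,225))[0]
box=cv2.boxPoints(b[2]); P=np.array([onz(ct,p,.022) for p in box]); print(P.round(4))
print(delta(st,(.45,-.1,.25)))
E
```

```text
[[-0.     0.259  0.966]
 [-0.001  0.966 -0.259]
 [-1.    -0.001 -0.   ]]
pink [0.343 0.036 0.02 ]
wal [ 0.34  -0.191  0.028]
jar [ 0.375 -0.304  0.07 ]
teal1 [0.544 0.224 0.02 ]
glue [0.378 0.282 0.15 ]
spot [0.342 0.174 0.   ]
scaleR [ 0.672 -0.212  0.06 ]
drv [0.316 0.32  0.02 ]
wingL [0.712 0.206 0.056]
motor [0.832 0.093 0.3  ]
[[ 0.4689 -0.0623  0.022 ]
 [ 0.495  -0.087   0.022 ]
 [ 0.4503 -0.134   0.022 ]
 [ 0.4243 -0.1093  0.022 ]]
(array([ -18.6, -604.7,  460.6]), None)
```

```bash
python3 - <<'E'
from rig import robot
from h import *
st=robot.read_state(); print(delta(st,(.40,-.05,.30)))
E
```

```text
(array([ -68.6, -569.4,  399.3]), None)
```

Request:
move_arm:
  series:
    - [-70,-570,400,0,85]
    - [-70,-570,400,0,85]
    - [-70,-570,400,0,85]
    - [-70,-570,400,0,85]
    - [-70,-570,400,0,85]
    - [-70,-570,400,0,85]
    - [-70,-570,400,0,85]
    - [-70,-570,400,0,85]
    - [-70,-570,400,0,85]
    - [-70,-570,400,0,85]

```text
t: 1.15
tcp_pos: [0.3325, 0.1345, 0.2817]
orientation: [0.584, 1.57, 0.323]
force: [1.6, 1.0, 0.1]
gripper_width: 0.996
```

```bash
python3 - <<'E'
from rig import robot
from h import *
st=robot.read_state(); print(st['t'],st['tcp_pos'],st['joint_positions'].round(2),delta(st,(.40,-.05,.30)))
E
```

```text
1.15 [0.33245836 0.13453965 0.28170946] [ 0.35 -0.07  2.11 -0.    1.09 -0.96] (array([ -18.3, -160.8,  112.9]), None)
```

Request:
move_arm:
  series:
    - [-18,-160,113,0,85]
    - [-18,-160,113,0,85]
    - [-18,-160,113,0,85]
    - [-18,-160,113,0,85]
    - [-18,-160,113,0,85]
    - [-18,-160,113,0,85]

```text
t: 1.75
tcp_pos: [0.3999, -0.0483, 0.2991]
orientation: [2.899, 1.57, 2.634]
force: [-0.3, 0.6, 0.3]
gripper_width: 0.992
```

```bash
python3 - <<'E'
from rig import robot
from h import *
st=robot.read_state(); im=robot.snapshot('wrist'); cv2.imwrite('pics/c_wrist.png',im[:,:,::-1]); np.save('c.npy',np.r_[st['tcp_pos'],st['orientation']]);print(st['tcp_pos'],np.abs(st['dq']).max())
E
```

```text
[ 0.39993784 -0.04834385  0.29911675] 0.05271679341170927
```

View pics/c_wrist.png

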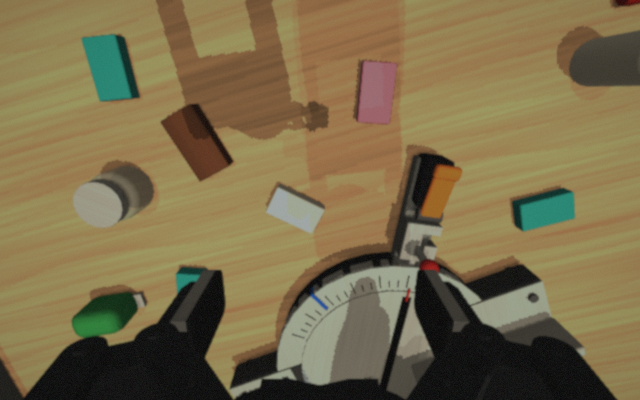

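The wrist view shows the white block at (295,209), blue tape at (319,300), pointer tip near (407,297), knob at (430,267) and lever at (440,190).

```bash
python3 - <<'E'
from rig import robot
from h import *
v=np.load('c.npy'); st={'tcp_pos':v[:3],'orientation':v[3:]}
W=cv2.imread("pics/c_wrist.png"); c=cam(robot,'wrist',st)
def show(name,lo,hi,roi,z,amin=5):
    for a,p,r in blobs(W,lo,hi,roi,amin)[:2]:
        print(name,a,p.round(1),'rect',np.round(r[0],1),np.round(r[1],1),round(r[2],1),'->',onz(c,p,z).round(4))
    return blobs(W,lo,hi,roi,amin)[0]
show('knob',(0,150,80),(8,255,255),(415,255,445,275),.097)
show('ptr',(0,100,80),(10,255,255),(395,285,415,306),.057,2)
t=show('tape',(100,80,60),(125,255,255),(305,285,335,315),.055)
show('lever',(11,190,120),(22,255,255),(400,150,480,230),.075)
w=show('white',(0,0,140),(180,50,255),(255,170,335,245),.022)
P=np.array([onz(c,p,.022) for p in cv2.boxPoints(w[2])]);print(P.round(4), np.linalg.norm(np.diff(P,axis=0),axis=1))
P=np.array([onz(c,p,.055) for p in cv2.boxPoints(t[2])]);print('tape',P.round(4), np.linalg.norm(np.diff(P,axis=0),axis=1))
cr=cv2.resize(W[240:340,270:470],None,fx=4,fy=4,interpolation=cv2.INTER_CUBIC);cv2.imwrite('pics/c2.png',cr)
E
```

```text
knob 140 [430.  265.7] rect [429.6 265.2] [18.2  9.5] 7.6 -> [0.5391 0.0462 0.097 ]
ptr 37 [407.2 295.4] rect [407.  294.9] [ 3.3 12.3] 9.5 -> [0.6008 0.0183 0.057 ]
tape 76 [318.4 300.7] rect [318.5 301. ] [21.9  3.5] 45.0 -> [ 0.5791 -0.0986  0.055 ]
lever 984 [439.5 189.5] rect [440.4 191.2] [23.3 54.8] 19.7 -> [0.459 0.077 0.075]
white 1413 [294.2 210.4] rect [294.4 210.6] [51.8 27.5] 25.6 -> [ 0.4573 -0.0988  0.022 ]
[[ 0.4491 -0.1367  0.022 ]
 [ 0.4205 -0.1112  0.022 ]
 [ 0.4663 -0.0606  0.022 ]
 [ 0.4966 -0.0854  0.022 ]] [0.038304   0.06819005 0.03924922]
tape [[ 0.5666 -0.1075  0.055 ]
 [ 0.5637 -0.1032  0.055 ]
 [ 0.5928 -0.0894  0.055 ]
 [ 0.5958 -0.0937  0.055 ]] [0.00514105 0.03213203 0.00524534]
```

View pics/c2.png

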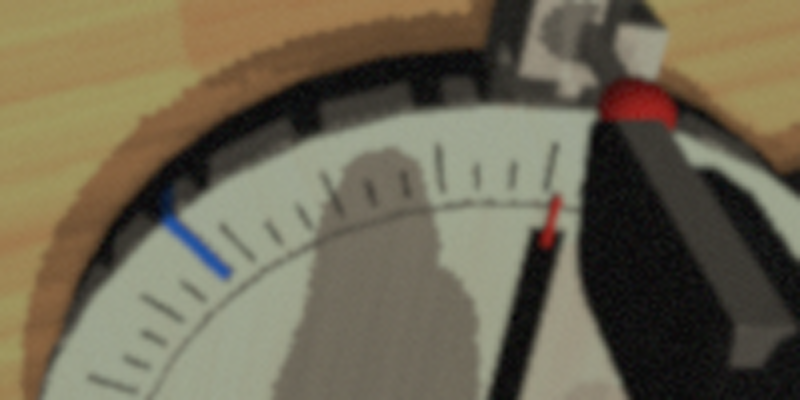

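The white block's centre is (0.457,-0.099), 38–39 by 68 mm, yaw 48°, and the top view agrees within 2 mm. I'll go above it, turning the jaws to -42°.

```bash
python3 - <<'E'
from rig import robot
from h import *
st=robot.read_state(); print(delta(st,(.4573,-.0988,.10),np.radians(-42)))
E
```

```text
(array([198.9, -34.7,  69.4]), np.float64(-63.07287383927272))
```

Request:
move_arm:
  series:
    - [100,-35,69,9,85]
    - [100,-35,69,18,85]
    - [100,-35,69,27,85]
    - [100,-35,69,36,85]
    - [100,-35,69,45,85]
    - [100,-35,69,54,85]
    - [130,-35,69,63,85]
    - [160,-35,69,72,85]
    - [199,-35,69,81,85]
    - [199,-35,69,90,85]

```text
t: 2.8
tcp_pos: [0.4541, -0.0963, 0.0962]
orientation: [-1.629, 1.562, 2.889]
force: [-0.5, 0.0, 0.4]
gripper_width: 0.994
```

```bash
python3 - <<'E'
from rig import robot
from h import *
st=robot.read_state(); print(st['tcp_pos'],delta(st,(.4573,-.0988,.005),np.radians(-42)))
E
```

```text
[ 0.4541245  -0.09625782  0.09624409] (array([91.2,  4.4,  1.9]), np.float64(30.880111091511623))
```

Request:
move_arm:
  series:
    - [0,0,0,9,85]
    - [0,0,0,18,85]
    - [0,0,0,26,85]
    - [0,0,0,31,85]
    - [0,0,0,31,85]

```text
t: 3.3
tcp_pos: [0.4574, -0.0972, 0.1003]
orientation: [-1.242, 1.57, 2.74]
force: [0.6, -0.3, 0.6]
gripper_width: 0.997
```

```bash
python3 - <<'E'
from rig import robot
from h import *
st=robot.read_state(); print(st['tcp_pos'],delta(st,(.4573,-.0988,.005),np.radians(-42)))
im=robot.snapshot('wrist'); cv2.imwrite('pics/d_wrist.png',im[:,:,::-1])
E
```

```text
[ 0.45739378 -0.09724865  0.10031386] (array([95.3,  1. ,  1.2]), np.float64(0.18098952749078023))
```

View pics/d_wrist.png

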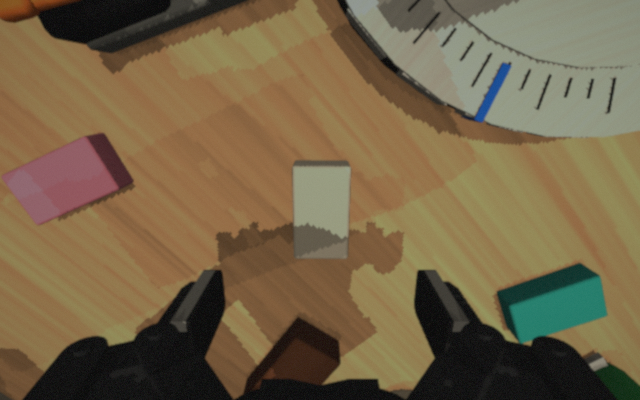

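The white block lies square between the open fingers, at (321,210). Descend and grip.

Request:
move_arm:
  series:
    - [40,1,1,0,85]
    - [75,1,1,0,85]
    - [95,1,1,0,85]
    - [95,1,1,0,85]
    - [95,1,1,0,20]
    - [95,1,1,0,20]
    - [95,1,1,0,20]
    - [95,1,1,0,20]
    - [95,1,1,0,20]
    - [95,1,1,0,20]

```text
t: 4.35
tcp_pos: [0.4586, -0.1006, 0.0068]
orientation: [2.106, 1.568, -0.197]
force: [-1.0, 0.9, 8.1]
gripper_width: 0.449
```

Request:
move_arm:
  series:
    - [-30,0,0,0,20]
    - [-70,0,0,0,20]
    - [-110,0,0,0,20]
    - [-110,0,0,0,20]

```text
t: 4.75
tcp_pos: [0.4612, -0.1014, 0.1205]
orientation: [2.062, 1.561, -0.241]
force: [0.4, -0.4, 0.5]
gripper_width: 0.453
```

```bash
python3 - <<'E'
from rig import robot
from h import *
st=robot.read_state(); print(st['tcp_pos'],st['joint_positions'].round(2),st['gripper_width'],delta(st,(.345,.165,.11)))
im=robot.snapshot('wrist'); cv2.imwrite('pics/e_wrist.png',im[:,:,::-1])
im=robot.snapshot('top'); cv2.imwrite('pics/e_top.png',im[:,:,::-1])
E
```

```text
[ 0.46118617 -0.10135517  0.12049354] [-0.24  0.38  2.04  0.    0.71  0.49] 0.4530082777000177 (array([   8.7, -264.5, -120.5]), None)
```

View pics/e_wrist.png

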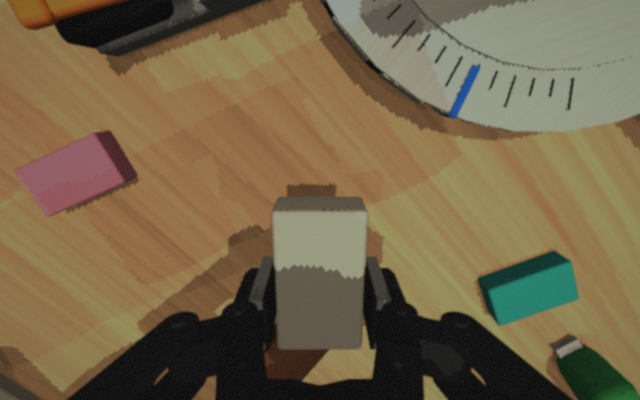

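View pics/e_top.png

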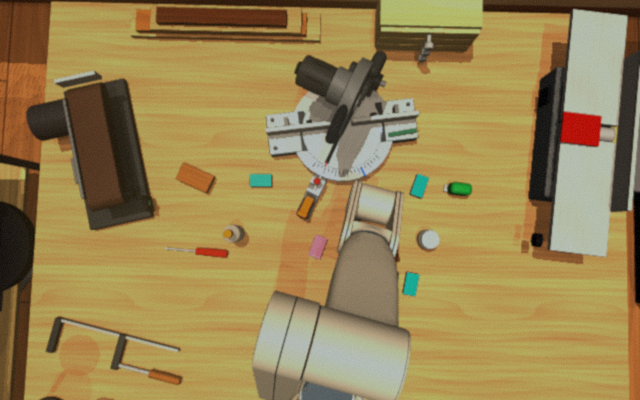

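Request:
move_arm:
  series:
    - [-20,-260,-125,0,20]
    - [-20,-260,-125,0,20]
    - [-20,-260,-125,0,20]
    - [-20,-260,-125,0,20]
    - [-20,-260,-125,0,20]
    - [-20,-260,-125,0,20]
    - [-20,-260,-125,0,20]
    - [-20,-260,-125,0,20]
    - [-20,-260,-125,0,20]

```text
t: 5.75
tcp_pos: [0.3476, 0.1655, 0.1346]
orientation: [-0.321, 1.569, -2.624]
force: [0.1, -0.6, -0.7]
gripper_width: 0.451
```

```bash
python3 - <<'E'
from rig import robot
from h import *
st=robot.read_state(); print(st['tcp_pos'],st['joint_positions'].round(2),st['gripper_width'],delta(st,(.345,.155,.007)))
im=robot.snapshot('wrist'); cv2.imwrite('pics/f_wrist.png',im[:,:,::-1])
E
```

```text
[0.34763736 0.16548188 0.13462768] [ 0.41  0.24  2.21 -0.    0.69  1.15] 0.45118051389655806 (array([127.6,   5.1,   9.4]), None)
```

View pics/f_wrist.png

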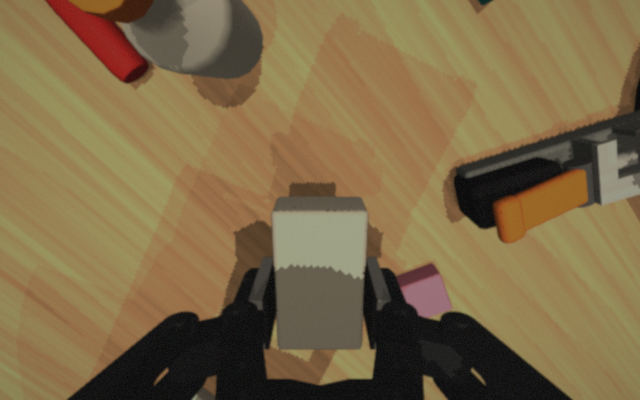

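The glue bottle is at (200,40), close to the camera side. I'll turn the tool +40° first so the camera clears it.

Request:
move_arm:
  series:
    - [0,5,14,8,20]
    - [0,5,14,16,20]
    - [0,5,14,24,20]
    - [0,5,14,32,20]
    - [0,5,14,40,20]
    - [60,5,14,40,20]
    - [100,5,14,40,20]
    - [115,5,14,40,20]
    - [115,5,14,40,20]

```text
t: 6.7
tcp_pos: [0.3408, 0.1506, 0.018]
orientation: [0.253, 1.564, -2.75]
force: [-0.2, -1.3, -1.0]
gripper_width: 0.455
```

```bash
python3 - <<'E'
from rig import robot
from h import *
st=robot.read_state(); print(st['tcp_pos'],st['force'],st['joint_positions'].round(2),st['gripper_width'])
im=robot.snapshot('wrist'); cv2.imwrite('pics/g_wrist.png',im[:,:,::-1])
E
```

```text
[0.3407812  0.15057627 0.0179649 ] [-0.21787945 -1.26712165 -0.95499318] [ 0.38  0.52  2.27 -0.    0.36  1.82] 0.45466962223030605
```

View pics/g_wrist.png

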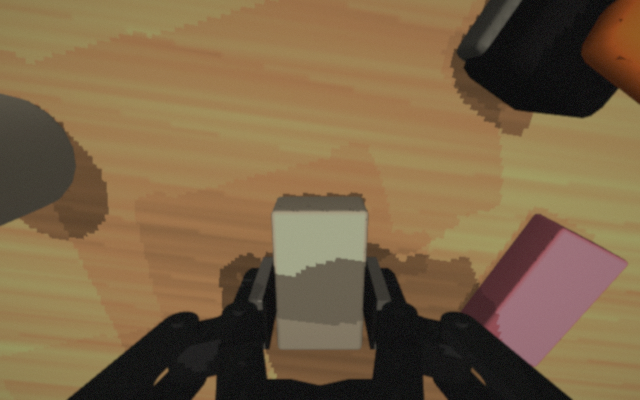

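Clear on all sides, with pink at (550,290) to the right. Lower the last 10–11 mm, open only to 56 mm and lift.

Request:
move_arm:
  series:
    - [8,0,0,0,20]
    - [10.5,0,0,0,20]
    - [10.5,0,0,0,20]
    - [10.5,0,0,0,56]
    - [10.5,0,0,0,56]
    - [10.5,0,0,0,56]
    - [-20,0,0,0,56]
    - [-60,0,0,0,56]
    - [-110,0,0,0,56]
    - [-160,0,0,0,56]

```text
t: 7.75
tcp_pos: [0.3415, 0.1522, 0.1821]
orientation: [0.252, 1.57, -2.749]
force: [1.7, 0.0, 0.3]
gripper_width: 0.654
```

```bash
python3 - <<'E'
from rig import robot
from h import *
st=robot.read_state(); print(st['tcp_pos'],st['joint_positions'].round(2),st['gripper_width'])
im=robot.snapshot('wrist'); cv2.imwrite('pics/h_wrist.png',im[:,:,::-1])
print(delta(st,(.44,-.05,.26),np.radians(-22)))
E
```

```text
[0.34149909 0.15224869 0.18205081] [ 0.39  0.13  2.19 -0.    0.82  1.82] 0.6539860713988936
(array([-78. , 214.1, -69.1]), np.float64(-59.93533346179296))
```

View pics/h_wrist.png

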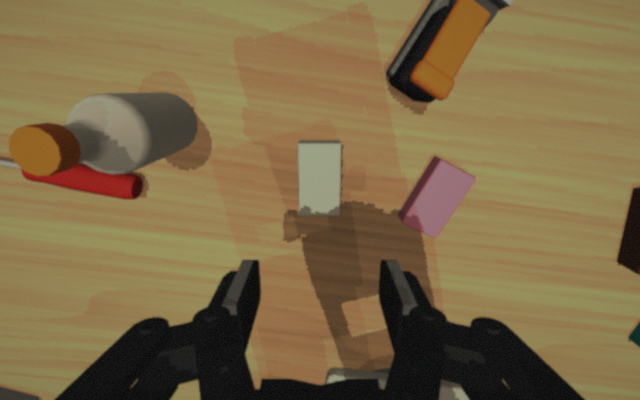

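The offcut is flat at about (0.34,0.15), well clear. Next I'll move out over the knob with the jaws along the arm.

```bash
python3 - <<'E'
from rig import robot
from h import *
st=robot.read_state()
print(delta(st,(.505,.06,.19),np.radians(-22.5)))
E
```

```text
(array([   0.3,  115.4, -144.8]), np.float64(-59.42738580593112))
```

Request:
move_arm:
  series:
    - [-8,115,-145,-8,56]
    - [-8,115,-145,-16,56]
    - [-8,115,-145,-24,56]
    - [-8,115,-145,-32,56]
    - [-8,115,-145,-40,56]
    - [-8,115,-145,-48,56]
    - [-8,115,-145,-56,56]
    - [-8,115,-145,-59.5,56]
    - [-8,115,-145,-59.5,56]

```text
t: 8.7
tcp_pos: [0.5017, 0.059, 0.1882]
orientation: [-1.148, 1.571, -3.111]
force: [-0.3, -0.8, 0.1]
gripper_width: 0.657
```

```bash
python3 - <<'E'
from rig import robot
from h import *
st=robot.read_state(); print(st['tcp_pos'],st['joint_positions'].round(2),st['gripper_width'],np.abs(st['dq']).max())
im=robot.snapshot('wrist'); cv2.imwrite('pics/i_wrist.png',im[:,:,::-1])
np.save('i.npy',np.r_[st['tcp_pos'],st['orientation']])
im=robot.snapshot('side'); cv2.imwrite('pics/i_side.png',cv2.resize(im[80:330,230:530,::-1],None,fx=2.6,fy=2.4))
E
```

```text
[0.50174946 0.05898069 0.1882361 ] [0.09 0.31 1.93 0.   0.91 0.48] 0.6574889762519694 0.06710186806333815
```

View pics/i_wrist.png

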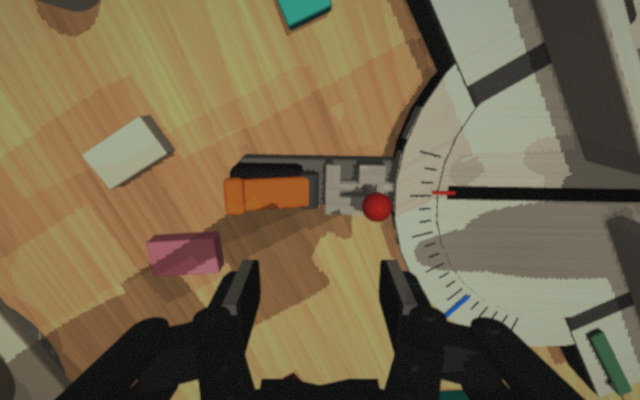

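View pics/i_side.png

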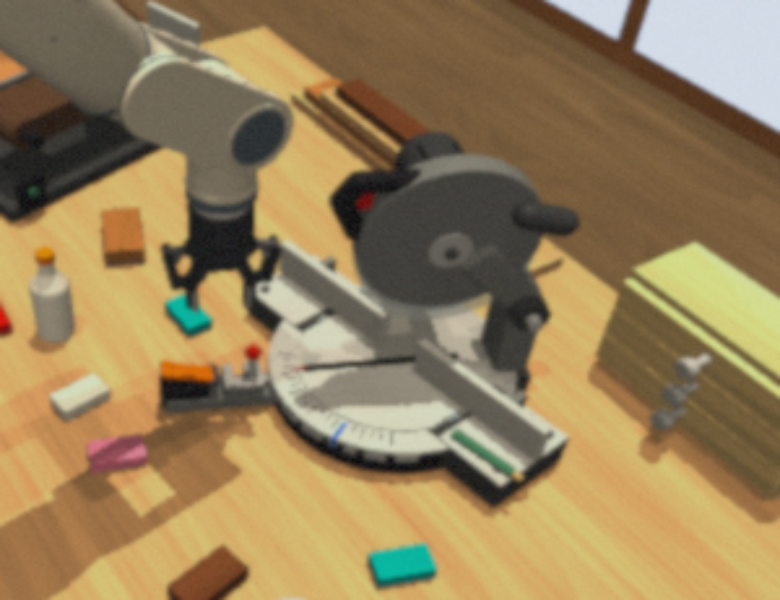

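Knob at (377,207), stem and slot at about (372,190), pointer tip at (435,193), tape at (457,305), lever at (265,195). Arm direction lies along image +x; now measure.

```bash
python3 - <<'E'
from rig import robot
from h import *
v=np.load('i.npy'); st={'tcp_pos':v[:3],'orientation':v[3:]}
W=cv2.imread("pics/i_wrist.png"); c=cam(robot,'wrist',st)
def show(name,lo,hi,roi,z,amin=5):
    a,p,r=blobs(W,lo,hi,roi,amin)[0]
    q=onz(c,p,z); print(name,a,p.round(1),'rect',np.round(r[0],1),np.round(r[1],1),round(r[2],1),'->',q.round(4)); return q,r
k,_=show('knob',(0,150,80),(8,255,255),(355,185,400,230),.097)
p,r=show('ptr',(0,120,90),(10,255,255),(425,185,460,200),.057)
pt=onz(c,(blobs(W,(0,120,90),(10,255,255),(425,185,460,200))[0][2][0][0]-max(r[1])/2,r[0][1]),.057);print('tip',pt)
t,r=show('tape',(100,80,60),(125,255,255),(440,290,480,320),.055)
b=cv2.boxPoints(r); P=np.array([onz(c,x,.055) for x in b]);
l=[np.linalg.norm(P[0]-P[1]),np.linalg.norm(P[1]-P[2])];print('tape LxW',l)
lv,_=show('lever',(11,190,120),(22,255,255),(210,165,320,225),.072)
for z in(.070,.08):print(onz(c,(226,196),z))
# arm blade line (black) angle from pointer to 640
a=onz(c,(435,193.),.057);bq=onz(c,(630,194.5),.057);print('slot line ang',np.degrees(np.arctan2(*(bq-a)[1::-1])), a,bq)
for nm,o in(('knob',k),('tip',pt),('lever',lv)): print(nm,o[:2])
d=(pt-lv)[:2];ang=np.arctan2(d[1],d[0]);print('lev-tip',np.degrees(ang))
d=(pt-k)[:2];print('knob-tip',np.degrees(np.arctan2(d[1],d[0])),np.linalg.norm(d),'exp .054')
E
python3 - <<'E'
import cv2
W=cv2.imread("pics/i_wrist.png");cv2.imwrite('pics/i2.png',cv2.resize(W[140:340,210:490],None,fx=2.8,fy=2.8,interpolation=cv2.INTER_CUBIC))
E
```

```text
knob 625 [377.3 206.9] rect [377.  206.5] [27. 28.] 90.0 -> [0.5417 0.0431 0.097 ]
ptr 84 [444.3 192.4] rect [444.  192.5] [ 3. 22.] 90.0 -> [0.6002 0.0181 0.057 ]
tip [0.5912942  0.02167677 0.057     ]
tape 143 [456.2 305.8] rect [456.  305.9] [ 4.7 31.1] 48.8 -> [ 0.5804 -0.0982  0.055 ]
tape LxW [np.float64(0.03043659949923055), np.float64(0.0052857019288370935)]
lever 2465 [264.5 193.3] rect [265.9 195.5] [35.2 83.1] 88.3 -> [0.4623 0.0789 0.072 ]
[0.43183122 0.08839264 0.07      ]
[0.43570634 0.09017466 0.08      ]
slot line ang -22.852140587568403 [0.59274595 0.02059752 0.057     ] [ 0.74633196 -0.04412862  0.057     ]
knob [0.54168618 0.0431414 ]
tip [0.5912942  0.02167677]
lever [0.46234063 0.07892318]
lev-tip -23.93789100432951
knob-tip -23.397394658817667 0.05405261864179237 exp .054
```

View pics/i2.png

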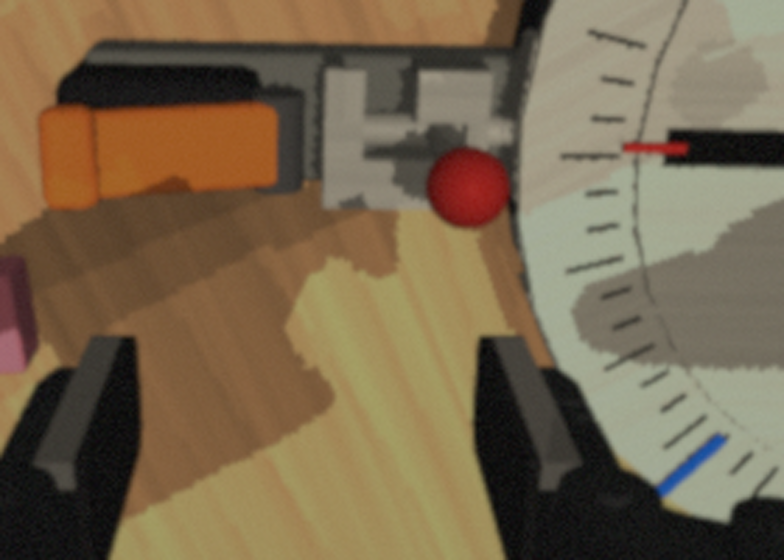

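Sizes match: knob to tip is 54.05 mm (expected 54) and the tape is 30.4 × 5.3 mm. The pivot comes out at (0.712,-0.030) from both knob and tip, arm heading -23.2°, tape at 27.5°. The joint target is therefore about 0.335, which is in range. Next move goes over the knob.

```bash
python3 - <<'E'
from rig import robot
from h import *
st=robot.read_state()
print(delta(st,(.5415,.0432,.14),np.radians(-23.2)),delta(st,(.5415,.0432,.082)))
E
```

```text
(array([48.3, 42.8, -0.6]), np.float64(0.6586198987112937)) (array([106.3,  42.8,  -0.6]), None)
```

Request:
move_arm:
  series:
    - [15,20,0,0,56]
    - [45,40,0,0.7,56]
    - [45,40,0,0.7,56]
    - [45,40,0,0.7,56]

```text
t: 9.2
tcp_pos: [0.5381, 0.0437, 0.1428]
orientation: [-1.139, 1.568, -3.115]
force: [0.1, 0.8, 0.6]
gripper_width: 0.655
```

```bash
python3 - <<'E'
from rig import robot
from h import *
st=robot.read_state()
print(st['tcp_pos'],st['force'],delta(st,(.5415,.0432,.082),np.radians(-23.2)))
im=robot.snapshot('wrist'); cv2.imwrite('pics/j_wrist.png',im[:,:,::-1])
im=robot.snapshot('side'); cv2.imwrite('pics/j_side.png',cv2.resize(im[80:330,230:530,::-1],None,fx=2.6,fy=2.4))
E
```

```text
[0.53807293 0.04367557 0.14283662] [0.09063978 0.84552172 0.58323659] (array([60.8,  3.5, -1. ]), np.float64(-0.006858101705503827))
```

View pics/j_wrist.png

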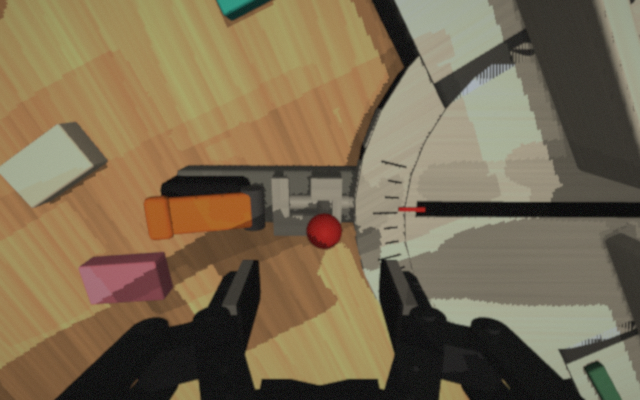

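View pics/j_side.png

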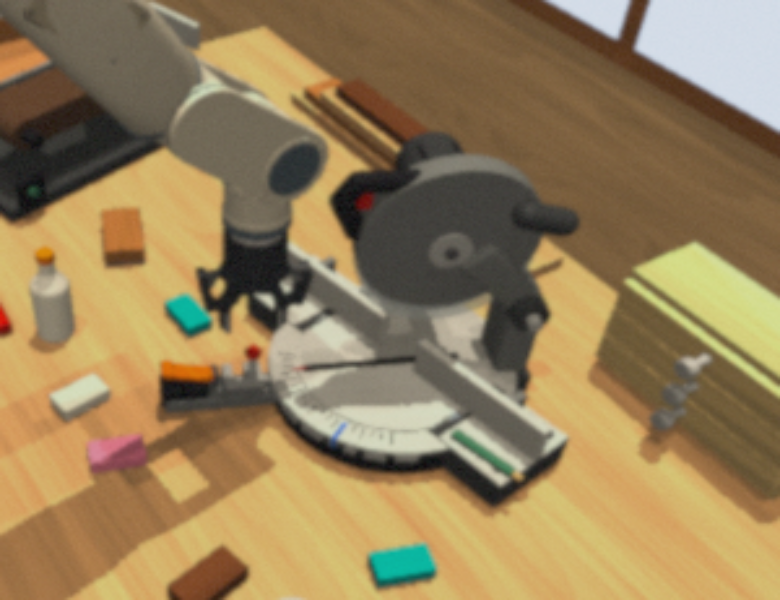

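Knob at (323,231) is centred between the fingers at x≈320. I'll descend in parts and watch the force.

Request:
move_arm:
  series:
    - [15,0,0,0,56]
    - [30,0,0,0,56]
    - [35,0,0,0,56]

```text
t: 9.6
tcp_pos: [0.5382, 0.044, 0.1085]
orientation: [-1.2, 1.571, 3.109]
force: [0.2, 0.0, 0.3]
gripper_width: 0.658
```

Request:
move_arm:
  series:
    - [15,0,-1,0,56]
    - [25,0,-1,0,56]
    - [25,0,-1,0,56]

```text
t: 9.9
tcp_pos: [0.5384, 0.0447, 0.0821]
orientation: [-1.104, 1.568, -3.079]
force: [0.0, 0.6, -0.2]
gripper_width: 0.652
```

```bash
python3 - <<'E'
from rig import robot
from h import *
st=robot.read_state()
print(st['tcp_pos'],st['force'],delta(st,(.5415,.0432,.082),np.radians(-23.2)))
im=robot.snapshot('wrist'); cv2.imwrite('pics/k_wrist.png',im[:,:,::-1])
im=robot.snapshot('side'); cv2.imwrite('pics/k_side.png',cv2.resize(im[80:330,230:530,::-1],None,fx=2.6,fy=2.4))
E
```

```text
[0.53835794 0.04468481 0.08211185] [ 0.02149647  0.6392699  -0.21262577] (array([0.1, 3.5, 0.1]), np.float64(0.0654984812110797))
```

View pics/k_wrist.png

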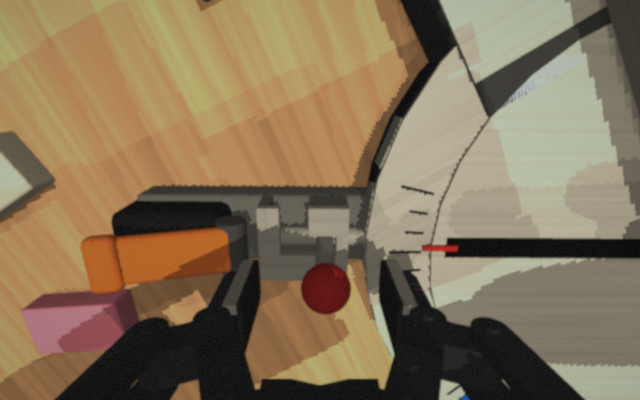

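View pics/k_side.png

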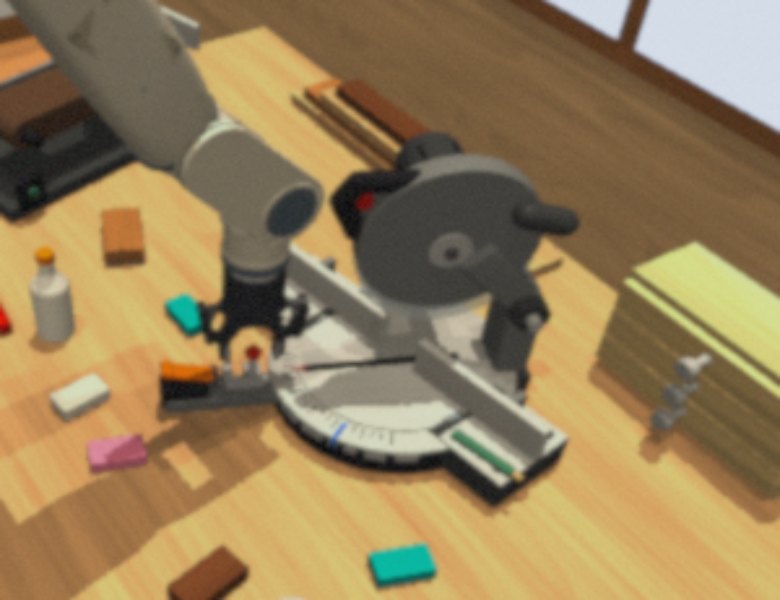

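Side and wrist views show the knob between the fingers at (326,288). Close on it.

Request:
move_arm:
  series:
    - [0,1,0,0,10]
    - [0,1,0,0,10]
    - [0,1,0,0,10]
    - [0,1,0,0,10]
    - [0,1,0,0,10]

```text
t: 10.5
tcp_pos: [0.5411, 0.0442, 0.084]
orientation: [2.004, 1.569, 0.029]
force: [0.6, -1.4, 5.8]
gripper_width: 0.225
```

```bash
python3 - <<'E'
from rig import robot
from h import *
st=robot.read_state()
print(st['tcp_pos'],st['force'],st['gripper_width']*85.4,delta(st,(.5415,.0432,.082),np.radians(-23.2)))
E
```

```text
[0.54110639 0.04422039 0.08402775] [ 0.56492771 -1.43743638  5.8280476 ] 19.18308986886648 (array([2. , 0.8, 0.8]), np.float64(0.05671120418608666))
```

Gripped (about 19–22 mm). Draw outward 17 mm.

Request:
move_arm:
  series:
    - [0,-6,0,0,10]
    - [0,-12,0,0,10]
    - [0,-17,0,0,10]
    - [0,-17,0,0,10]
    - [0,-17,0,0,10]

```text
t: 11.0
tcp_pos: [0.5267, 0.0508, 0.0841]
orientation: [1.925, 1.566, -0.049]
force: [5.6, -3.4, 1.7]
gripper_width: 0.217
```

```bash
python3 - <<'E'
from rig import robot
from h import *
st=robot.read_state()
M=R.from_euler('xyz',st['orientation']).as_matrix()
print(st['tcp_pos'],'F tool',M.T@st['force'],st['gripper_width']*85.4,delta(st,(.5415,.0432,.082),np.radians(-23.2)))
im=robot.snapshot('wrist'); cv2.imwrite('pics/l_wrist.png',im[:,:,::-1])
E
```

```text
[0.52667095 0.05078951 0.08409279] F tool [-1.65535447  6.43907789  0.89821785] 18.537142856477143 (array([ 2.2, 16.6,  1.2]), np.float64(0.07657333747597761))
```

View pics/l_wrist.png

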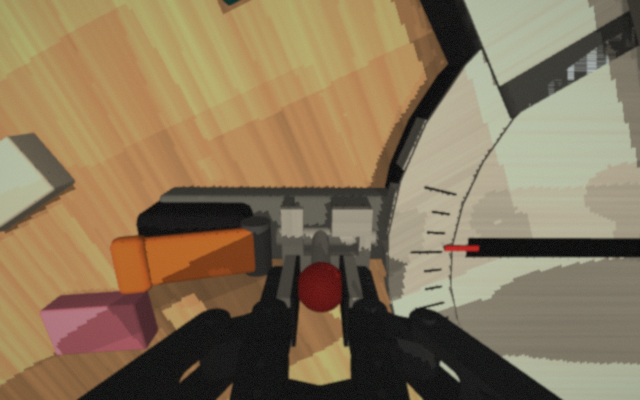

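Stem at (320,240) now lines up with the notch opening and the spring force is 6.4 N. Draw 1 mm more and swing it over to the arm's +y side (−tool z) along its arc.

Request:
move_arm:
  series:
    - [0,-1,0,0,10]
    - [0,-1,-6,0,10]
    - [1,-1,-11,0,10]
    - [2.5,-1,-16.5,0,10]
    - [4.5,-1,-22,0,10]
    - [7,-1,-27,0,10]
    - [10,-1,-32,0,10]
    - [10,-1,-32,0,10]

```text
t: 11.85
tcp_pos: [0.5351, 0.0811, 0.0725]
orientation: [-1.071, 1.568, -3.045]
force: [0.1, -0.4, 0.0]
gripper_width: 0.116
```

```bash
python3 - <<'E'
from rig import robot
from h import *
st=robot.read_state()
M=R.from_euler('xyz',st['orientation']).as_matrix()
print(st['tcp_pos'],'F tool',M.T@st['force'],st['gripper_width']*85.4)
im=robot.snapshot('wrist'); cv2.imwrite('pics/m_wrist.png',im[:,:,::-1])
E
```

```text
[0.53514497 0.08113399 0.07245125] F tool [-0.01578696  0.23942562  0.37233089] 9.906466868465042
```

View pics/m_wrist.png

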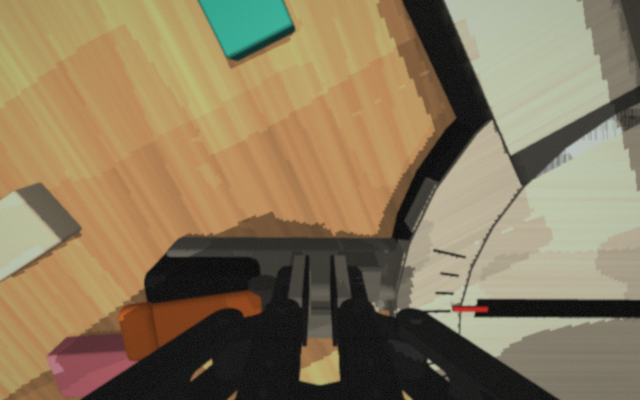

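The grip slipped off the ball. I'll open a little, rise and look.

Request:
move_arm:
  series:
    - [0,0,0,0,36]
    - [0,0,0,0,36]
    - [-20,0,0,0,40]
    - [-50,0,0,0,40]
    - [-70,0,0,0,40]
    - [-70,0,-10,0,40]

```text
t: 12.5
tcp_pos: [0.5416, 0.0896, 0.146]
orientation: [2.086, 1.566, 0.11]
force: [-0.5, 0.7, -0.6]
gripper_width: 0.465
```

```bash
python3 - <<'E'
from rig import robot
from h import *
st=robot.read_state()
print(st['tcp_pos'])
im=robot.snapshot('wrist'); cv2.imwrite('pics/n_wrist.png',im[:,:,::-1])
im=robot.snapshot('side'); cv2.imwrite('pics/n_side.png',cv2.resize(im[180:280,280:400,::-1],None,fx=5,fy=5,interpolation=2))
np.save('n.npy',np.r_[st['tcp_pos'],st['orientation']])
E
```

```text
[0.54161803 0.08957492 0.14601944]
```

View pics/n_wrist.png

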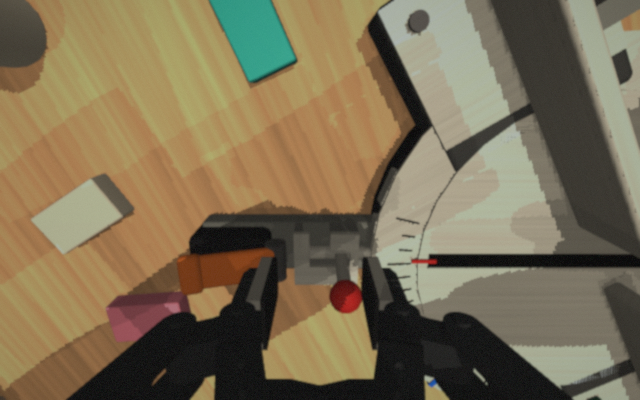

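View pics/n_side.png

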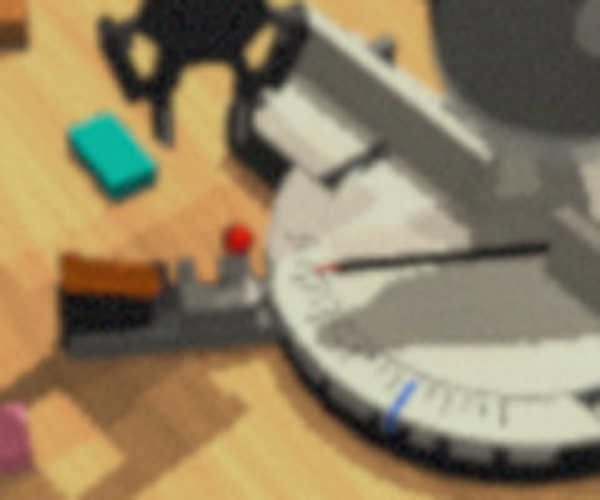

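The knob sprang home, upright at (346,296) in the wrist view, and nothing was disturbed. The opening of 18.5 mm against 22 shows the pads were above the ball's equator, so I'll grip deeper and draw to the stop.

```bash
python3 - <<'E'
from rig import robot
from h import *
v=np.load('n.npy'); s={'tcp_pos':v[:3],'orientation':v[3:]}
W=cv2.imread("pics/n_wrist.png"); c=cam(robot,'wrist',s)
a,p,r=blobs(W,(0,150,80),(8,255,255),(325,275,370,320))[0];print(a,p,r[1],onz(c,p,.097))
st=robot.read_state()
print(delta(st,(.5415,.0432,.13),np.radians(-23.2)),delta(st,(.5415,.0432,.074)))
E
```

```text
696 [346.13793103 297.90948276] (28.0, 31.0) [0.53911981 0.03751589 0.097     ]
(array([13.6, 19.2, 43.4]), np.float64(0.07100493619149972)) (array([69.6, 19.1, 43.4]), None)
```

Request:
move_arm:
  series:
    - [0,19,43,0,56]
    - [0,19,43,0,56]
    - [10,19,43,0,56]
    - [10,19,43,0,56]

```text
t: 13.0
tcp_pos: [0.5393, 0.0432, 0.1311]
orientation: [-1.161, 1.567, -3.136]
force: [-0.0, 0.8, -0.1]
gripper_width: 0.653
```

```bash
python3 - <<'E'
from rig import robot
from h import *
st=robot.read_state()
im=robot.snapshot('wrist')[:,:,::-1].copy(); cv2.imwrite('pics/o_wrist.png',im)
c=cam(robot,'wrist',st)
a,p,r=blobs(im,(0,150,80),(8,255,255),(290,210,370,330))[0];print(a,p,r[1],onz(c,p,.097))
for b in blobs(im,(0,120,90),(10,255,255),(380,190,460,260))[:2]:print(b,onz(c,b[1],.057))
print(st['tcp_pos'],delta(st,(.5415,.0432,.074),np.radians(-23.2)))
E
```

```text
919 [322.57997824 245.98041349] (32.88768768310547, 35.73373031616211) [0.53963568 0.03904586 0.097     ]
(np.int32(125), array([414.92 , 214.776]), ((414.0, 215.0), (4.0, 28.0), 90.0)) [0.6001186  0.01798552 0.057     ]
[0.53932248 0.0431506  0.13114774] (array([57.1,  2.2, -1. ]), np.float64(0.04389236202791835))
```

View pics/o_wrist.png

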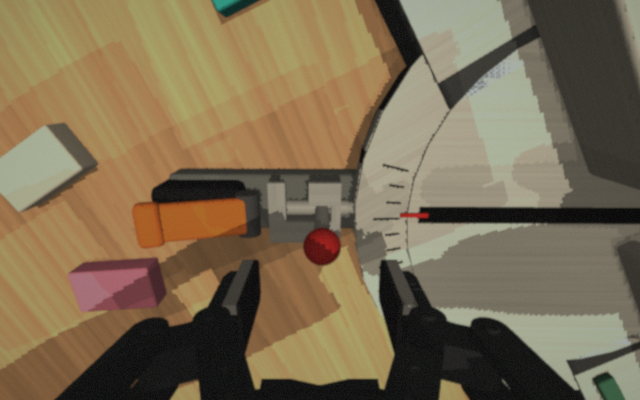

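```bash
python3 - <<'E'
from rig import robot
from h import *
L=[]
v=np.load('i.npy');c=cam(robot,'wrist',{'tcp_pos':v[:3],'orientation':v[3:]});L.append(ray(c,(377.3,206.9)))
st=robot.read_state();c=cam(robot,'wrist',st);L.append(ray(c,(322.6,246)))
v=np.load('c.npy')
p=tri(L);print('wrist tri',p)
ct=cam(robot,'top');cs=cam(robot,'side')
p=tri(L+[ray(ct,(316.6,180.6)),ray(cs,(326.9,226.3))]);print('all',p)
print(proj(c,p),proj(c,(.5415,.0432,.097)),proj(c,(.6002,.0181,.057)))
for z in (.085,.09,.097,.105): print(z,onz(c,(322.6,246),z))
E
```

```text
wrist tri [0.54167127 0.04583669 0.10822395]
all [0.54072654 0.04344674 0.10046824]
[320.96051527 241.72015223] [322.34197179 239.03662521] [414.32410304 214.88060885]
0.085 [0.53771663 0.03364396 0.085     ]
0.09 [0.53862905 0.03589439 0.09      ]
0.097 [0.53990644 0.03904498 0.097     ]
0.105 [0.54136631 0.04264566 0.105     ]
```

The pointer hasn't moved, and the knob agrees within calibration error. Descend deeper (TCP 74 mm) and close.

Request:
move_arm:
  series:
    - [15,1,0,0,56]
    - [30,1,0,0,56]
    - [45,1,0,0,56]
    - [57,1,0,0,56]
    - [57,1,0,0,56]
    - [57,1,0,0,10]
    - [57,1,0,0,10]
    - [57,1,0,0,10]
    - [57,1,0,0,10]
    - [57,1,0,0,10]

```text
t: 14.05
tcp_pos: [0.5412, 0.0427, 0.0772]
orientation: [-1.742, 1.57, 2.566]
force: [-3.7, 1.2, 6.0]
gripper_width: 0.217
```

```bash
python3 - <<'E'
from rig import robot
from h import *
st=robot.read_state()
M=R.from_euler('xyz',st['orientation']).as_matrix()
print(st['tcp_pos'],'F tool',M.T@st['force'],st['gripper_width']*85.4,delta(st,(.5415,.0432,.074)))
E
```

```text
[0.54123025 0.04273833 0.07721945] F tool [-6.02271    -3.9127194   0.36759858] 18.49110587023731 (array([ 3.2,  0.1, -0.5]), None)
```

Request:
move_arm:
  series:
    - [0,-6,0,0,10]
    - [0,-12,0,0,10]
    - [0,-17,0,0,10]
    - [0,-19,0,0,10]
    - [0,-19,0,0,10]

```text
t: 14.55
tcp_pos: [0.5266, 0.0499, 0.0774]
orientation: [1.938, 1.565, -0.036]
force: [6.7, -2.4, -3.0]
gripper_width: 0.22
```

```bash
python3 - <<'E'
from rig import robot
from h import *
st=robot.read_state()
M=R.from_euler('xyz',st['orientation']).as_matrix()
print(st['tcp_pos'],'F tool',M.T@st['force'],st['gripper_width']*85.4,delta(st,(.5415,.0432,.074)))
im=robot.snapshot('wrist')[:,:,::-1].copy(); cv2.imwrite('pics/p_wrist.png',im)
im=robot.snapshot('side'); cv2.imwrite('pics/p_side.png',cv2.resize(im[180:280,280:400,::-1],None,fx=5,fy=5,interpolation=2))
E
```

```text
[0.52659587 0.04990522 0.07742513] F tool [ 3.01808054  7.10759703 -0.44386675] 18.75532941333166 (array([ 3.5, 16.3,  0.3]), None)
```

View pics/p_wrist.png

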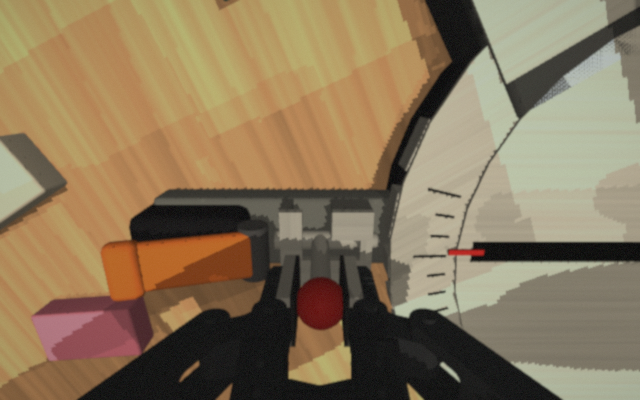

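View pics/p_side.png

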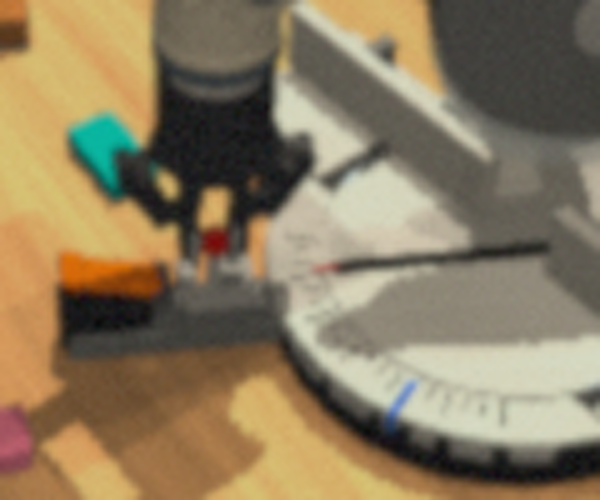

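The stem is at the notch again (x≈320, notch 302–333). The arm yields about 3 mm under load, so I'll pull 3 mm more and swing in small monitored steps.

Request:
move_arm:
  series:
    - [0,-3,0,0,10]
    - [0,-3,0,0,10]
    - [0,-3,-4,0,10]
    - [0.5,-3,-8,0,10]
    - [0.5,-3,-8,0,10]

```text
t: 15.15
tcp_pos: [0.5273, 0.0582, 0.0771]
orientation: [1.849, 1.565, -0.125]
force: [6.4, -5.8, 1.6]
gripper_width: 0.222
```

```bash
python3 - <<'E'
from rig import robot
from h import *
st=robot.read_state()
M=R.from_euler('xyz',st['orientation']).as_matrix()
print(st['tcp_pos'],'F tool',M.T@st['force'],st['gripper_width']*85.4,delta(st,(.5415,.0432,.074)))
im=robot.snapshot('wrist')[:,:,::-1].copy(); cv2.imwrite('pics/q_wrist.png',im)
E
```

```text
[0.52728257 0.05823199 0.07711434] F tool [-1.53316312  8.16133287  2.82473847] 18.970067920629464 (array([ 3.2, 19. ,  8.3]), None)
```

View pics/q_wrist.png

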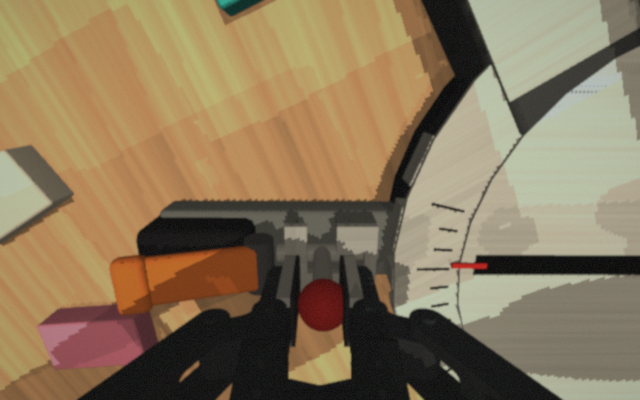

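The ball moved with the grip this time, about 8 mm sideways with the draw at about 18. Continue along the arc.

Request:
move_arm:
  series:
    - [0.5,0,-3,0,10]
    - [1.2,0,-6,0,10]
    - [2.2,0,-9,0,10]
    - [3.2,0,-12,0,10]
    - [3.2,0,-12,0,10]

```text
t: 15.7
tcp_pos: [0.5287, 0.0699, 0.0725]
orientation: [-1.197, 1.57, 3.111]
force: [0.4, -0.2, -0.0]
gripper_width: 0.116
```

```bash
python3 - <<'E'
from rig import robot
from h import *
st=robot.read_state()
M=R.from_euler('xyz',st['orientation']).as_matrix()
print(st['tcp_pos'],'F tool',M.T@st['force'],st['gripper_width']*85.4,delta(st,(.5415,.0432,.074)))
im=robot.snapshot('wrist')[:,:,::-1].copy(); cv2.imwrite('pics/r_wrist.png',im)
E
```

```text
[0.52871081 0.06991168 0.07245878] F tool [0.04757366 0.44725924 0.033164  ] 9.92982190802012 (array([-1.6, 22.3, 19.5]), None)
```

View pics/r_wrist.png

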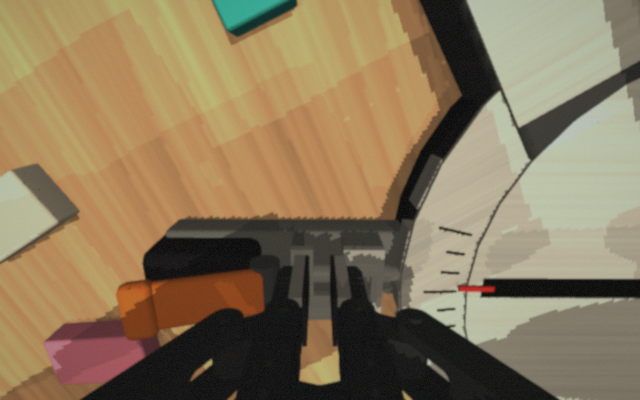

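Request:
move_arm:
  series:
    - [0,0,0,0,36]
    - [0,0,0,0,36]
    - [-20,0,0,0,40]
    - [-50,0,0,0,45]
    - [-70,0,0,0,56]
    - [-70,0,0,0,56]

```text
t: 16.35
tcp_pos: [0.5311, 0.0697, 0.1452]
orientation: [2.09, 1.566, 0.116]
force: [0.4, 0.1, 0.2]
gripper_width: 0.658
```

```bash
python3 - <<'E'
from rig import robot
from h import *
st=robot.read_state()
print(st['tcp_pos'])
im=robot.snapshot('wrist'); cv2.imwrite('pics/s_wrist.png',im[:,:,::-1])
im=robot.snapshot('side'); cv2.imwrite('pics/s_side.png',cv2.resize(im[180:280,280:400,::-1],None,fx=5,fy=5,interpolation=2))
E
```

```text
[0.53110253 0.06971596 0.1452436 ]
```

View pics/s_wrist.png

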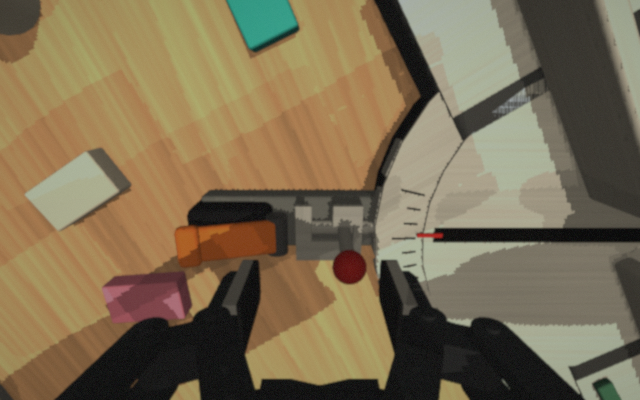

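View pics/s_side.png

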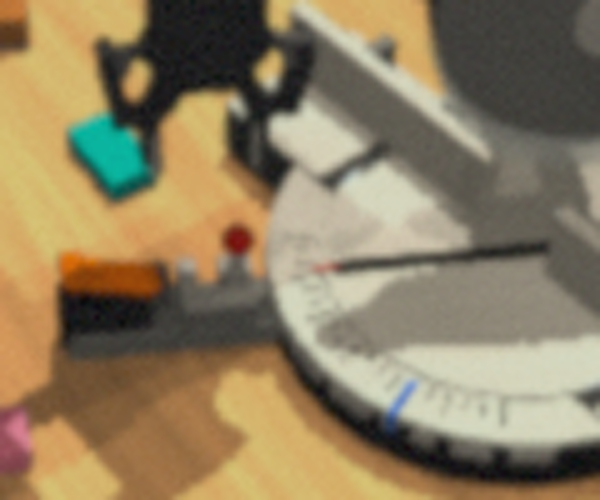

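The knob is home and upright again. A hard squeeze resists the stem's tilt, so I'll straddle the ball loosely, hook it with the inner finger, draw to the stop, and let light friction carry it over.

```bash
python3 - <<'E'
from rig import robot
from h import *
st=robot.read_state()
print(delta(st,(.5405,.0425,.125),np.radians(-23.2)),delta(st,(.5405,.0425,.079)))
E
```

```text
(array([17.7, 20.9, 20.4]), np.float64(0.052719218944162094)) (array([63.7, 20.9, 20.4]), None)
```

Request:
move_arm:
  series:
    - [10,20,20,0,56]
    - [20,20,20,0,56]
    - [40,20,20,0,56]
    - [63,20,20,0,56]
    - [65,20,20,0,40]
    - [65,20,20,0,27]
    - [65,20,20,0,27]
    - [65,20,20,0,27]

```text
t: 17.25
tcp_pos: [0.5405, 0.0435, 0.0785]
orientation: [2.042, 1.569, 0.067]
force: [0.3, -0.4, 0.0]
gripper_width: 0.318
```

```bash
python3 - <<'E'
from rig import robot
from h import *
st=robot.read_state()
M=R.from_euler('xyz',st['orientation']).as_matrix()
print(st['tcp_pos'],'F tool',M.T@st['force'],st['gripper_width']*85.4,delta(st,(.5415,.0432,.079)))
im=robot.snapshot('wrist')[:,:,::-1].copy(); cv2.imwrite('pics/t_wrist.png',im)
E
```

```text
[0.54045426 0.04347647 0.07845807] F tool [-0.03843751  0.40482617  0.27100055] 27.151213509645036 (array([-0.5,  1.1, -0.2]), None)
```

View pics/t_wrist.png

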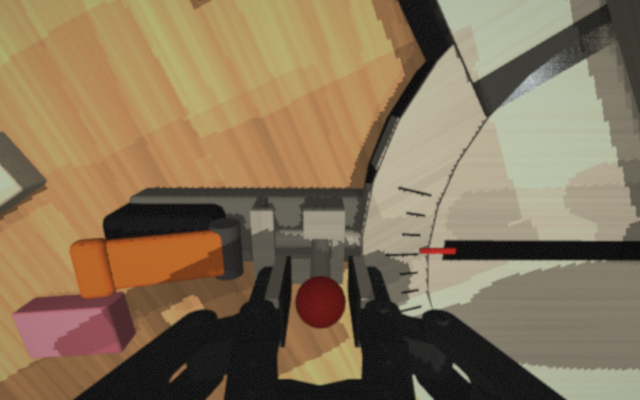

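The ball at (320,302) sits loose between the pads. Draw outward to the stop.

Request:
move_arm:
  series:
    - [0,-6,0,0,27]
    - [0,-12,0,0,27]
    - [0,-18,0,0,27]
    - [0,-22,0,0,27]
    - [0,-22,0,0,27]
    - [0,-22,0,0,27]

```text
t: 17.9
tcp_pos: [0.5219, 0.052, 0.0788]
orientation: [1.952, 1.565, -0.022]
force: [6.0, -3.4, -0.3]
gripper_width: 0.318
```

```bash
python3 - <<'E'
from rig import robot
from h import *
st=robot.read_state()
M=R.from_euler('xyz',st['orientation']).as_matrix()
print(st['tcp_pos'],'F tool',M.T@st['force'],st['gripper_width']*85.4,delta(st,(.5415,.0432,.079)))
im=robot.snapshot('wrist')[:,:,::-1].copy(); cv2.imwrite('pics/u_wrist.png',im)
E
```

```text
[0.5218707  0.05196017 0.07879148] F tool [0.3029178  6.85220461 0.73913366] 27.14693303197302 (array([-0.1, 21.5,  0.3]), None)
```

View pics/u_wrist.png

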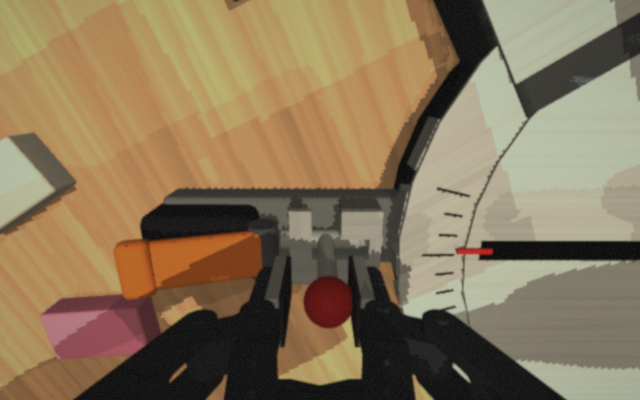

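Request:
move_arm:
  series:
    - [0,-1,0,0,27]
    - [0,-1,-3,0,27]
    - [0.5,-1,-6,0,27]
    - [1,-1,-9,0,27]
    - [1,-1,-9,0,27]

```text
t: 18.45
tcp_pos: [0.5252, 0.0608, 0.078]
orientation: [1.985, 1.564, 0.011]
force: [6.1, -2.6, 2.0]
gripper_width: 0.314
```

```bash
python3 - <<'E'
from rig import robot
from h import *
st=robot.read_state()
M=R.from_euler('xyz',st['orientation']).as_matrix()
print(st['tcp_pos'],'F tool',M.T@st['force'],st['gripper_width']*85.4,delta(st,(.5415,.0432,.079)))
im=robot.snapshot('wrist')[:,:,::-1].copy(); cv2.imwrite('pics/v_wrist.png',im)
E
```

```text
[0.52517697 0.06084015 0.07801978] F tool [-1.9940159   6.61824833 -0.01320425] 26.848849479261464 (array([-0.9, 21.9,  9.8]), None)
```

View pics/v_wrist.png

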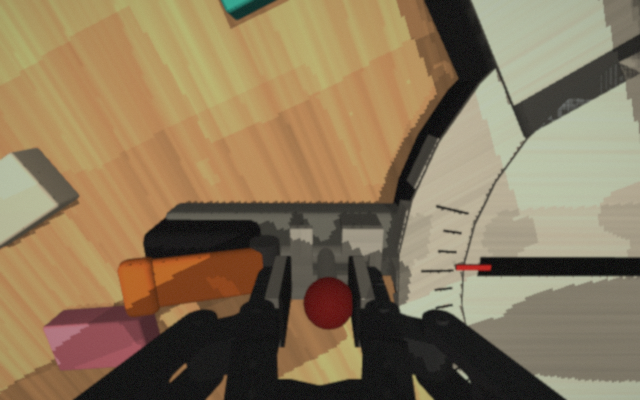

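The ball followed the tool (still at (328,302)) with almost no sideways force. Continue along the arc.

Request:
move_arm:
  series:
    - [0.5,0,-3,0,27]
    - [1.3,0,-6,0,27]
    - [2.2,0,-9,0,27]
    - [2.2,0,-9,0,27]

```text
t: 18.9
tcp_pos: [0.5288, 0.0692, 0.0759]
orientation: [2.006, 1.564, 0.032]
force: [7.7, -3.2, 1.4]
gripper_width: 0.316
```

```bash
python3 - <<'E'
from rig import robot
from h import *
st=robot.read_state()
M=R.from_euler('xyz',st['orientation']).as_matrix()
print(st['tcp_pos'],'F tool',M.T@st['force'],st['gripper_width']*85.4,delta(st,(.5415,.0432,.079)))
im=robot.snapshot('wrist')[:,:,::-1].copy(); cv2.imwrite('pics/w_wrist.png',im)
E
```

```text
[0.52882065 0.06919221 0.07585034] F tool [-1.35524545  8.29428766 -0.09423571] 26.949405670240466 (array([-3.1, 21.9, 18.9]), None)
```

View pics/w_wrist.png

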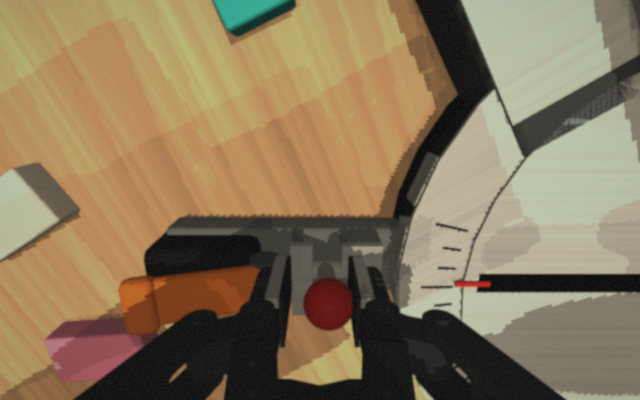

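Still following, now 19 mm over. Continue to about 31 mm.

Request:
move_arm:
  series:
    - [1.3,0,-3,0,27]
    - [2.7,0,-6,0,27]
    - [4.3,0,-9,0,27]
    - [6,0,-12,0,27]
    - [6,0,-12,0,27]

```text
t: 19.45
tcp_pos: [0.5336, 0.0803, 0.0698]
orientation: [2.026, 1.564, 0.052]
force: [7.2, -2.7, 1.5]
gripper_width: 0.314
```

```bash
python3 - <<'E'
from rig import robot
from h import *
st=robot.read_state()
M=R.from_euler('xyz',st['orientation']).as_matrix()
print(st['tcp_pos'],'F tool',M.T@st['force'],st['gripper_width']*85.4,delta(st,(.5415,.0432,.079)))
im=robot.snapshot('wrist')[:,:,::-1].copy(); cv2.imwrite('pics/x_wrist.png',im)
E
```

```text
[0.53356668 0.0802987  0.06975373] F tool [-1.48538022  7.69566493 -0.31902654] 26.852980063853565 (array([-9.2, 21.9, 31. ]), None)
```

View pics/x_wrist.png

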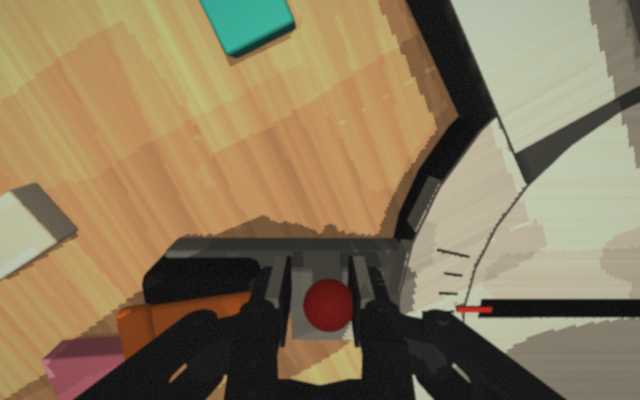

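31 mm over, about 0.59 rad. Now ease the pin back until the stem rests on the notch wall.

Request:
move_arm:
  series:
    - [0,2,0,0,27]
    - [0,4,-1,0,27]
    - [0,6,-2,0,27]
    - [0,7.5,-2,0,27]
    - [0,7.5,-2,0,27]

```text
t: 20.0
tcp_pos: [0.5381, 0.0789, 0.0686]
orientation: [2.62, 1.571, 0.645]
force: [2.1, -0.6, 1.4]
gripper_width: 0.314
```

```bash
python3 - <<'E'
from rig import robot
from h import *
st=robot.read_state()
M=R.from_euler('xyz',st['orientation']).as_matrix()
print(st['tcp_pos'],'F tool',M.T@st['force'],st['gripper_width']*85.4,delta(st,(.5415,.0432,.079)))
im=robot.snapshot('wrist')[:,:,::-1].copy(); cv2.imwrite('pics/y_wrist.png',im)
E
```

```text
[0.53807565 0.07891775 0.06864353] F tool [-1.41922367  2.17105913 -0.25623466] 26.80981701083223 (array([-10.4,  17.2,  31.5]), None)
```

View pics/y_wrist.png

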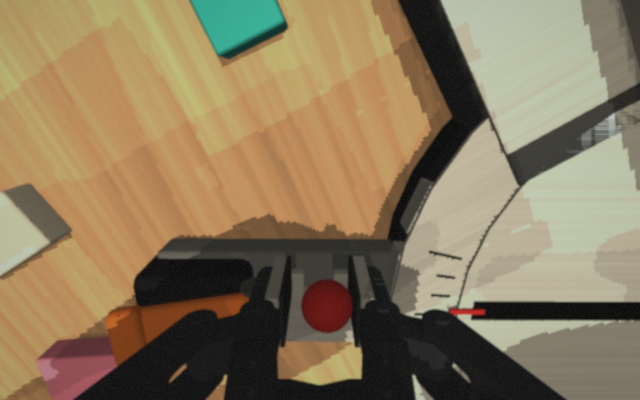

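The force fell from 7.7 to 2.2 N, so the stem is on the wall. Ease in the rest, open, and lift.

Request:
move_arm:
  series:
    - [0,2,0,0,29]
    - [0,3,0,0,36]
    - [0,3,0,0,44]
    - [0,3,0,0,44]
    - [-20,3,0,0,44]
    - [-50,0,0,0,44]
    - [-80,0,0,0,44]
    - [-80,0,0,0,44]

```text
t: 20.85
tcp_pos: [0.5405, 0.0792, 0.1521]
orientation: [2.102, 1.564, 0.128]
force: [-0.1, 0.8, -0.4]
gripper_width: 0.517
```

```bash
python3 - <<'E'
from rig import robot
from h import *
st=robot.read_state()
print(st['tcp_pos'])
im=robot.snapshot('wrist'); cv2.imwrite('pics/z_wrist.png',im[:,:,::-1])
im=robot.snapshot('side'); cv2.imwrite('pics/z_side.png',cv2.resize(im[180:280,280:400,::-1],None,fx=5,fy=5,interpolation=2))
E
```

```text
[0.54054638 0.07918174 0.15206052]
```

View pics/z_wrist.png

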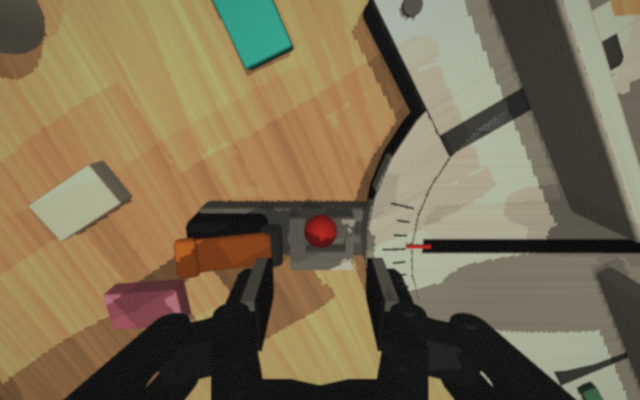

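View pics/z_side.png

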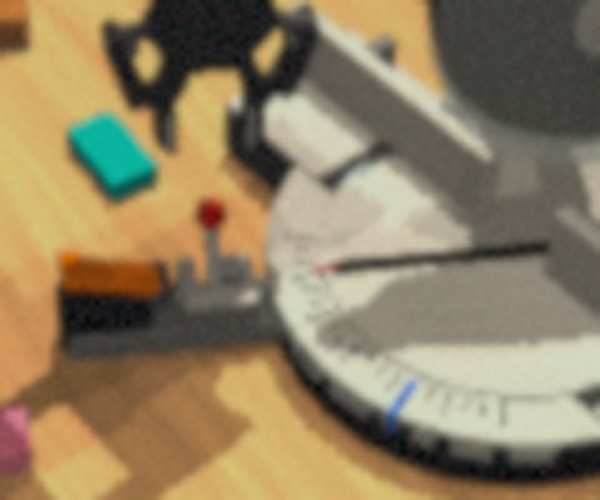

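The knob at (320,231) now stays laid over in the notch. A quick position check, then plan the swing.

```bash
cat >> h.py <<'E'
PIV=np.array([.7117,-.0299])
def armpt(deg,r,lat=0,z=0):
    a=np.radians(deg); u=np.array([np.cos(a),np.sin(a)]); n=np.array([-u[1],u[0]])
    p=PIV-r*u+lat*n; return np.array([p[0],p[1],z])
E
python3 - <<'E'
from rig import robot
from h import *
st=robot.read_state(); c=cam(robot,'wrist',st)
print(proj(c,armpt(-23.2,199,0)) if 0 else '', 'parked pred px',proj(c,armpt(-23.2,.199,.0439,.076)),'upright drawn',proj(c,armpt(-23.2,.199,0,.097)))
for a in (-23.2,2,27.5): print(a,armpt(a,.274))
p=armpt(-23.2,.262,0,.17);print('above grip',delta(st,p,np.radians(-23.2+90)))
print(st['joint_positions'].round(2))
E
```

```text
parked pred px [323.59557074 199.64182946] upright drawn [323.66170578 272.90066668]
-23.2 [0.45985692 0.07804008 0.        ]
2 [ 0.43786691 -0.03946246  0.        ]
27.5 [ 0.46865903 -0.15641912  0.        ]
above grip (array([-21.1, -59.9,  31.6]), np.float64(-89.94260899873518))
[0.12 0.42 1.87 0.   0.85 0.53]
```

```bash
python3 - <<'E'
from rig import robot
from h import *
st=robot.read_state(); c=cam(robot,'wrist',st)
im=robot.snapshot('wrist')[:,:,::-1].copy()
a,p,r=blobs(im,(0,150,70),(8,255,255),(290,190,350,290))[0];print(a,p,r[1])
for th in (0,.2,.3,.4,.5,.6,.7,.9): print(th,proj(c,armpt(-23.2,.199,.056*np.sin(th),.041+.056*np.cos(th))).round(1))
S=robot.snapshot('side')[:,:,::-1].copy(); cs=cam(robot,'side')
a,q,r=blobs(S,(0,150,60),(8,255,255),(305,210,345,240))[0];print(q)
for th in (0,.3,.5,.7,.9): print(th,proj(cs,armpt(-23.2,.199,.056*np.sin(th),.041+.056*np.cos(th))).round(1))
print('tri',tri([ray(c,p),ray(cs,q)]), armpt(-23.2,.199,.0439,.076))
E
```

```text
807 [323.6047088  230.58983891] (31.11269760131836, 31.11269760131836)
0 [323.7 272.9]
0.2 [323.7 257. ]
0.3 [323.8 248.5]
0.4 [323.8 239.8]
0.5 [323.7 231.2]
0.6 [323.7 222.7]
0.7 [323.7 214.5]
0.9 [323.6 199.6]
[321.47368421 222.36842105]
0 [323.7 227. ]
0.3 [323.  223.9]
0.5 [322.5 222.6]
0.7 [322.1 221.9]
0.9 [321.8 221.9]
tri [0.53808057 0.07469067 0.09075091] [0.54608612 0.08884448 0.076     ]
```

Two views agree that the stem rests at about 0.5–0.6 rad, held by friction on the wall and short of 0.9. I'll push it fully over with shut fingers from its inner side.

```bash
python3 - <<'E'
from rig import robot
from h import *
st=robot.read_state()
for lat,z in ((-.006,.14),(-.006,.073),(.024,.073)): print(lat,z,delta(st,armpt(-23.2,.199,lat,z),np.radians(-23.2)))
E
```

```text
-0.006 0.14 (array([ 7.6,  4. , 37.2]), np.float64(0.05884472345401548))
-0.006 0.073 (array([74.6,  4.1, 37.1]), np.float64(0.05884472345401548))
0.024 0.073 (array([74.5,  4.1,  7.1]), np.float64(0.05884472345401548))
```

Request:
move_arm:
  series:
    - [5,4,37,0,10]
    - [5,4,37,0,0]
    - [5,4,37,0,0]
    - [35,4,37,0,0]
    - [65,4,37,0,0]
    - [76,4,37,0,0]
    - [76,4,37,0,0]

```text
t: 21.75
tcp_pos: [0.5261, 0.0436, 0.0708]
orientation: [-1.126, 1.567, -3.101]
force: [-0.2, 0.4, 0.0]
gripper_width: 0.002
```

Request:
move_arm:
  series:
    - [0,0,-6,0,0]
    - [0,0,-12,0,0]
    - [0,0,-18,0,0]
    - [0,0,-24,0,0]
    - [0,0,-28,0,0]
    - [0,0,-28,0,0]

```text
t: 22.35
tcp_pos: [0.5386, 0.0694, 0.0726]
orientation: [1.678, 1.57, -0.296]
force: [-0.8, -0.9, 0.4]
gripper_width: -0.002
```

```bash
python3 - <<'E'
from rig import robot
from h import *
st=robot.read_state()
M=R.from_euler('xyz',st['orientation']).as_matrix()
print(st['tcp_pos'],'F tool',M.T@st['force'],delta(st,armpt(-23.2,.199,.024,.073)))
im=robot.snapshot('wrist')[:,:,::-1].copy(); cv2.imwrite('pics/A_wrist.png',im)
E
```

```text
[0.53856131 0.06939121 0.07260017] F tool [-0.39941006 -0.33320404  1.15786566] (array([-0.4, -0.7, -0.9]), None)
```

View pics/A_wrist.png

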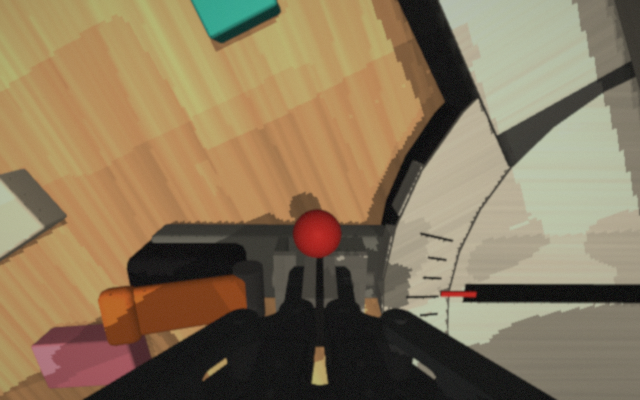

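```bash
python3 - <<'E'
from rig import robot
from h import *
st=robot.read_state();c=cam(robot,'wrist',st)
for th in (.6,.7,.8,.9): print(th,proj(c,armpt(-23.2,.199,.056*np.sin(th),.041+.056*np.cos(th))).round(1))
E
```

```text
0.6 [317.3 269.7]
0.7 [317.3 256.8]
0.8 [317.4 244.5]
0.9 [317.4 233.1]
```

The ball at (317,233) matches the prediction for 0.9 rad (317,233), so the pin is parked fully. Lift and go over the front grip with jaws across the arm and the camera on the outer side.

```bash
python3 - <<'E'
from rig import robot
from h import *
st=robot.read_state()
for z in (.16,.03): print(delta(st,armpt(-23.2,.278,0,z),np.radians(-23.2+90)))
E
```

```text
(array([-87.4, -79.8,  22.8]), np.float64(-89.92451744880591))
(array([ 42.6, -79.8,  22.8]), np.float64(-89.92451744880591))
```

Request:
move_arm:
  series:
    - [-20,0,2,0,0]
    - [-60,0,5,-8,0]
    - [-95,0,10,-16,50]
    - [-95,-30,23,-24,50]
    - [-95,-60,23,-32,50]
    - [-95,-80,23,-40,50]
    - [-95,-80,23,-48,50]
    - [-95,-80,23,-56,50]
    - [-95,-80,23,-64,50]
    - [-95,-80,23,-72,50]

```text
t: 23.4
tcp_pos: [0.4558, 0.0794, 0.1677]
orientation: [1.333, 1.57, 0.62]
force: [0.6, 0.4, 1.0]
gripper_width: 0.586
```

Request:
move_arm:
  series:
    - [0,0,0,-8,50]
    - [0,0,0,-16,50]
    - [0,0,0,-18,50]
    - [0,0,0,-18,50]

```text
t: 23.8
tcp_pos: [0.4558, 0.0793, 0.1676]
orientation: [1.089, 1.57, 0.685]
force: [-1.2, 0.1, -0.6]
gripper_width: 0.584
```

```bash
python3 - <<'E'
from rig import robot
from h import *
st=robot.read_state();c=cam(robot,'wrist',st)
print(st['tcp_pos'],st['joint_positions'].round(2),delta(st,armpt(-23.2,.278,0,.03),np.radians(-23.2+90)))
im=robot.snapshot('wrist')[:,:,::-1].copy(); cv2.imwrite('pics/B_wrist.png',im)
E
```

```text
[0.45583344 0.07931946 0.16759131] [ 0.15  0.28  2.03  0.    0.83 -1.02] (array([137.6,   0.3,   0.2]), np.float64(0.0448184954944395))
```

View pics/B_wrist.png

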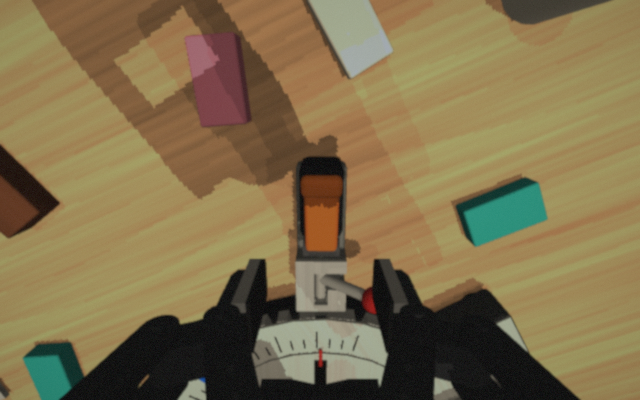

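The arm is centred between the fingers (x≈321) and the knob is laid over at (372,300). Descend beside the grip.

Request:
move_arm:
  series:
    - [40,0,0,0,50]
    - [80,0,0,0,50]
    - [110,0,0,0,50]
    - [130,0,0,0,50]
    - [137,0,0,0,50]
    - [137,0,0,0,50]

```text
t: 24.45
tcp_pos: [0.4553, 0.0792, 0.0298]
orientation: [-2.625, 1.569, -3.03]
force: [-0.2, -0.2, 0.2]
gripper_width: 0.587
```

```bash
python3 - <<'E'
from rig import robot
from h import *
st=robot.read_state();c=cam(robot,'wrist',st)
print(st['tcp_pos'],st['force'],delta(st,armpt(-23.2,.278,0,.03),np.radians(-23.2+90)))
im=robot.snapshot('wrist')[:,:,::-1].copy(); cv2.imwrite('pics/C_wrist.png',im)
M=R.from_euler('xyz',st['orientation']).as_matrix()
for a in range(-23,40,5):
    d,t=delta(st,armpt(a,.278,0,.031),np.radians(a+90)); print(a,d,t)
E
```

```text
[0.45533045 0.0791965  0.02984533] [-0.19360061 -0.1774383   0.17420974] (array([-0.2,  0.7,  0.6]), np.float64(0.006921722241500561))
-23 [-1.2 -0.3  0.6] -0.19307814309745197
-18 [ -1.1 -24.5   1.8] -5.193074287185965
-13 [ -1.1 -48.5   5. ] -10.193069574448117
-8 [ -1.1 -72.2  10.3] -15.193064148078022
-3 [ -1.1 -95.3  17.7] -20.193058172953045
2 [  -1.1 -117.7   27.1] -25.1930518306241
7 [  -1.1 -139.1   38.3] -30.193045313799274
12 [  -1.1 -159.5   51.4] -35.19303882048863
17 [  -1.1 -178.7   66.3] -40.19303254798775
22 [  -1.1 -196.6   82.7] -45.19302668688308
27 [  -1.1 -212.9  100.6] -50.19302141526105
32 [  -1.1 -227.6  119.9] -55.19301689329715
37 [  -1.2 -240.5  140.4] -60.19301325838899
```

View pics/C_wrist.png

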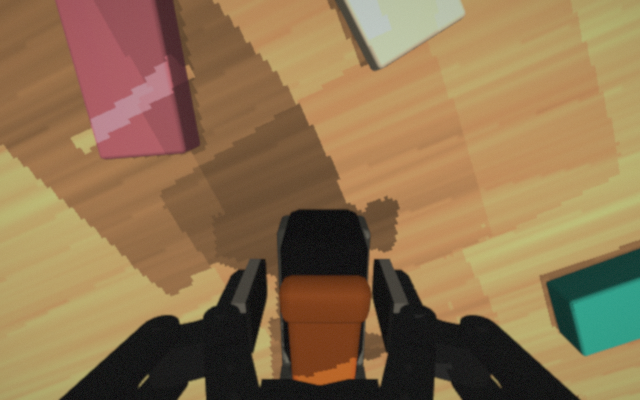

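Request:
move_arm:
  series:
    - [0,-10,0.2,-2,50]
    - [0,-24,1,-5,50]
    - [0,-38.5,2.7,-8,50]
    - [0,-53,5.1,-11,50]
    - [0,-67,8.2,-14,50]
    - [0,-81,12.1,-17,50]
    - [0,-95,16.8,-20,50]
    - [0,-108.5,22,-23,50]
    - [0,-121.8,28,-26,50]
    - [0,-134.8,34.9,-29,50]

```text
t: 25.5
tcp_pos: [0.4364, -0.0588, 0.032]
orientation: [-0.103, 1.567, 0.0]
force: [1.9, 4.9, -2.4]
gripper_width: 0.583
```

```bash
python3 - <<'E'
from rig import robot
from h import *
st=robot.read_state();c=cam(robot,'wrist',st)
print(st['tcp_pos'],st['force'],st['joint_positions'].round(2),delta(st,armpt(-23.2+29,.278,0,.03),np.radians(-23.2+119)))
im=robot.snapshot('wrist')[:,:,::-1].copy(); cv2.imwrite('pics/D_wrist.png',im)
for a in range(8,32,2):
    d,t=delta(st,armpt(a,.278,0,.03),np.radians(a+90)); print(a,d,round(t,1))
E
```

```text
[ 0.43644013 -0.05876061  0.03196827] [ 1.8957153   4.90605384 -2.38032562] [-0.16  0.53  2.13  0.    0.48 -1.84] (array([ 2. ,  0.9, -1.2]), np.float64(0.12142146204527648))
8 [ 2.  -9.8 -1.1] -2.1
10 [  2.  -19.5  -0.5] -4.1
12 [  2.  -29.1   0.3] -6.1
14 [  2.  -38.8   1.5] -8.1
16 [  2.  -48.3   3.1] -10.1
18 [  2.  -57.9   4.9] -12.1
20 [  2.  -67.3   7.1] -14.1
22 [  2.  -76.7   9.6] -16.1
24 [  2.  -86.   12.5] -18.1
26 [  2.1 -95.1  15.7] -20.1
28 [   2.1 -104.2   19.1] -22.1
30 [   2.1 -113.1   23. ] -24.1
```

View pics/D_wrist.png

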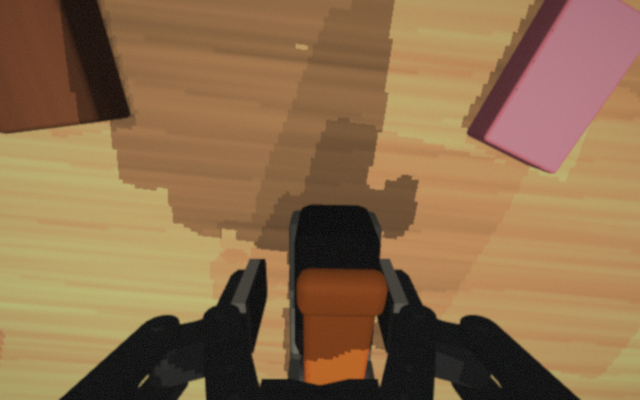

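The table is swinging with the right finger on the grip. Continue, stopping short of the tape.

Request:
move_arm:
  series:
    - [1,-10,-1,-2,50]
    - [1,-24,0,-5,50]
    - [1,-38.5,1.5,-8,50]
    - [1,-53,4,-11,50]
    - [1,-67,7,-14,50]
    - [1,-77,9.6,-16,50]
    - [1,-86,12.5,-18,50]
    - [1,-93,15,-19.5,50]
    - [1,-98,16.5,-20.5,50]
    - [1,-98,16.5,-20.5,50]

```text
t: 26.55
tcp_pos: [0.4622, -0.1546, 0.0305]
orientation: [-0.846, 1.569, -0.387]
force: [1.1, -0.2, 0.2]
gripper_width: 0.586
```

```bash
python3 - <<'E'
from rig import robot
from h import *
st=robot.read_state()
print(st['tcp_pos'],st['force'],st['joint_positions'].round(2),delta(st,armpt(28,.278,0,.03),np.radians(28+90)))
d=PIV-st['tcp_pos'][:2];print(np.degrees(np.arctan2(d[1],d[0])),np.hypot(*d))
S=robot.snapshot('side')[:,:,::-1].copy(); T=robot.snapshot('top')[:,:,::-1].copy()
cv2.imwrite('pics/E_side.png',cv2.resize(S[180:310,270:430],None,fx=4.5,fy=4.5,interpolation=2));cv2.imwrite('pics/E_top.png',cv2.resize(T[90:230,280:440],None,fx=4,fy=4,interpolation=2))
E
```

```text
[ 0.46223324 -0.15458855  0.03054217] [ 1.08232343 -0.23322774  0.18541585] [-0.35  0.57  2.03 -0.    0.54 -2.38] (array([ 0.6, -7. ,  1. ]), np.float64(-1.6955640863968))
26.556813553323064 0.2788922681834037
```

View pics/E_side.png

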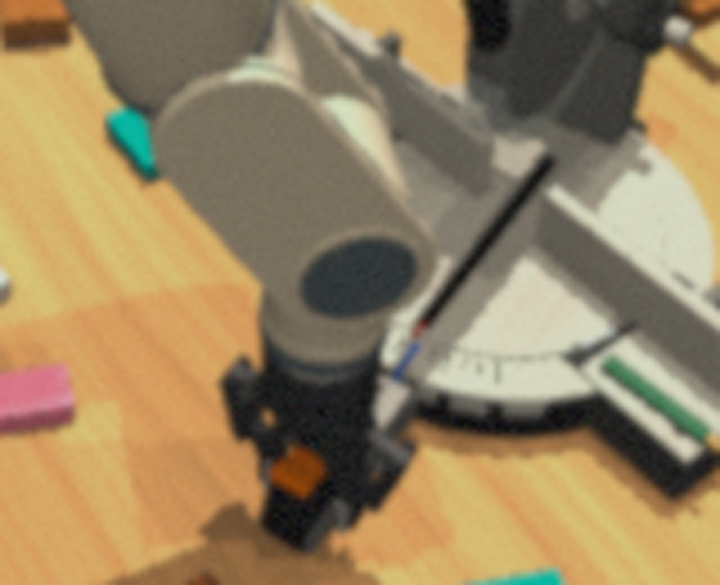

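View pics/E_top.png

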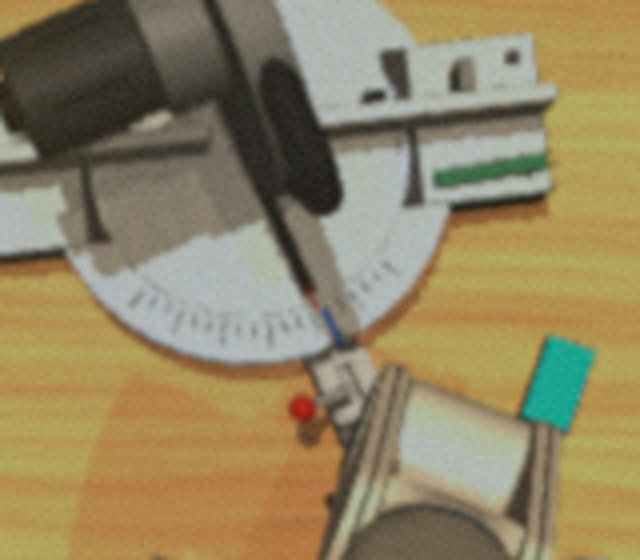

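The pointer appears to be nearly on the tape: red tip at (420,328) and tape at (408,360) in the side crop. Lift and look with the wrist camera.

Request:
move_arm:
  series:
    - [-40,0,0,0,50]
    - [-80,0,0,0,50]
    - [-120,0,0,0,50]
    - [-130,0,-25,0,50]
    - [-130,0,-50,0,50]
    - [-130,0,-50,0,50]
    - [-130,0,-50,0,50]

```text
t: 27.35
tcp_pos: [0.4164, -0.1764, 0.1598]
orientation: [-0.91, 1.57, -0.451]
force: [0.2, 0.5, -0.1]
gripper_width: 0.585
```

```bash
cat > ang.py <<'E'
from rig import robot
from h import *
import sys
st=robot.read_state();c=cam(robot,'wrist',st)
im=robot.snapshot('wrist')[:,:,::-1].copy(); cv2.imwrite(f'pics/{sys.argv[1]}.png',im)
np.save(sys.argv[1]+'.npy',np.r_[st['tcp_pos'],st['orientation']])
print(st['tcp_pos'],st['force'].round(1),np.abs(st['dq']).max())
x0,y0=proj(c,armpt(27.5,.14,0,.056)).astype(int);print(x0,y0)
roi=(x0-50,max(y0-50,0),x0+50,min(y0+50,400))
hsvroi=roi
for nm,lo,hi,z in (('tape',(100,80,50),(125,255,255),.055),('ptr',(0,110,70),(10,255,255),.057)):
    for a,p,r in blobs(im,lo,hi,roi,8)[:3]:
        w=onz(c,p,z); d=PIV-w[:2]; b=cv2.boxPoints(r); 
        L=[onz(c,q,z)[:2] for q in b]; e=[L[1]-L[0],L[2]-L[1]]; e=max(e,key=np.linalg.norm); 
        print(nm,a,p.round(1),np.round(r[1],1),'ang',np.degrees(np.arctan2(d[1],d[0])).round(2),'r',np.hypot(*d).round(4),'own dir',np.degrees(np.arctan2(e[1],e[0])).round(1)%180)
cr=im[roi[1]:roi[3],roi[0]:roi[2]]; cv2.imwrite(f'pics/{sys.argv[1]}z.png',cv2.resize(cr,None,fx=6,fy=6,interpolation=2)[:600])
E
python3 ang.py F
```

```text
[ 0.41641469 -0.1764267   0.15975272] [ 0.2  0.5 -0.1] 0.02143160088124156
317 391
tape 101 [317.  374.6] [20.  4.] ang 27.4 r 0.159 own dir 26.3
ptr 17 [365.6 359.9] [10.  1.] ang 13.18 r 0.1831 own dir 28.9
```

View pics/F.png

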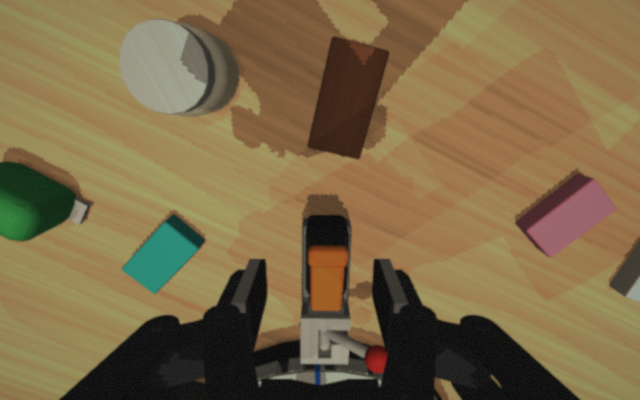

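View pics/Fz.png

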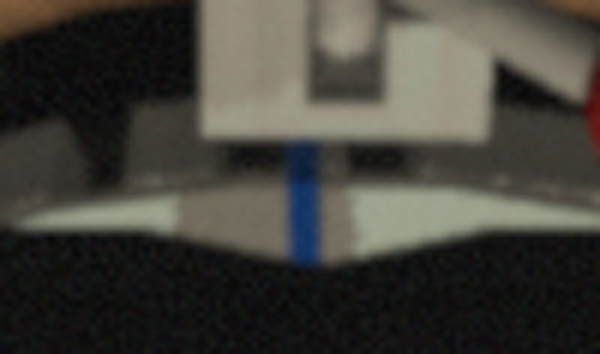

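The moved-out view cuts the pointer off at the bottom edge, so I'll move inward.

Request:
move_arm:
  series:
    - [-10,0,40,0,50]
    - [-20,0,80,0,50]
    - [-20,0,90,0,50]
    - [-20,0,90,0,50]

```text
t: 27.8
tcp_pos: [0.4988, -0.1354, 0.1791]
orientation: [-0.755, 1.57, -0.293]
force: [-1.5, 0.5, -0.5]
gripper_width: 0.587
```

```bash
python3 ang.py G
```

```text
[ 0.49876946 -0.13540118  0.17912064] [-1.5  0.5 -0.5] 0.06040157524476005
316 296
tape 173 [316.5 284.4] [35.1  4.9] ang 27.38 r 0.1525 own dir 28.8
ptr 59 [322.3 313.3] [17.  3.] ang 25.07 r 0.1226 own dir 26.8
```

View pics/Gz.png

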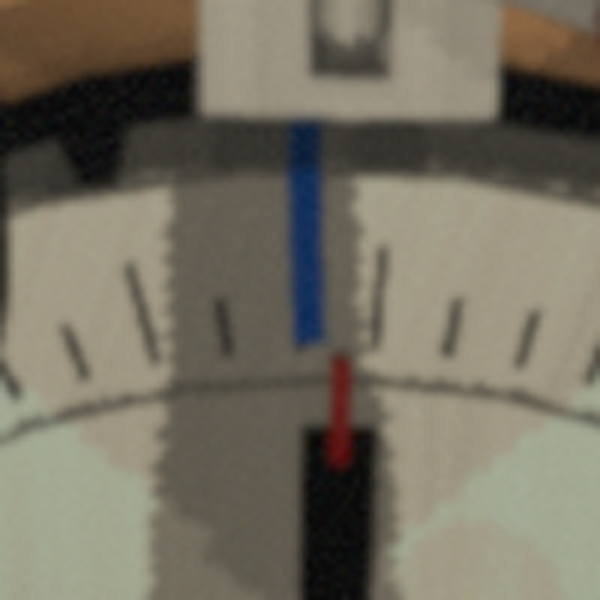

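Clear view: pointer at 25.1° and tape at 27.4°. Extrapolating the tape line to the pointer tip gives 2.0–2.3° left to go. Go back down beside the grip and nudge.

```bash
python3 - <<'E'
from rig import robot
from h import *
st=robot.read_state()
print(st['joint_positions'].round(3))
for a,z in ((26.2,.17),(26.2,.03)): print(delta(st,armpt(a,.278,0,z),np.radians(a+90)))
E
```

```text
[-0.29   0.337  1.911 -0.     0.895 -2.322]
(array([  8.7,   0.3, -38.7]), np.float64(0.25858211988565927))
(array([148.7,   0.2, -38.5]), np.float64(0.25858211988565927))
```

Request:
move_arm:
  series:
    - [0,0,-20,0,50]
    - [10,0,-38,0,50]
    - [50,0,-38,0,50]
    - [90,0,-38,0,50]
    - [125,0,-38,0,50]
    - [147,0,-38,0,50]
    - [147,0,-38,0,50]

```text
t: 28.55
tcp_pos: [0.4599, -0.153, 0.0298]
orientation: [2.35, 1.565, 2.809]
force: [0.7, -0.7, 0.4]
gripper_width: 0.586
```

```bash
cat > nud.py <<'E'
from rig import robot
from h import *
st=robot.read_state();M=R.from_euler('xyz',st['orientation']).as_matrix()
d=PIV-st['tcp_pos'][:2];print(st['tcp_pos'],'tool angle',np.degrees(np.arctan2(d[1],d[0])),np.hypot(*d),'F tool',(M.T@st['force']).round(1),st['joint_positions'][5])
for a in (27,28,28.6,29): print(a,delta(st,armpt(a,.278,0,.03)))
E
python3 nud.py
```

```text
[ 0.45994631 -0.15295127  0.02981915] tool angle 26.048294271299095 0.28021694522766294 F tool [-0.4 -0.9  0.3] -2.375231569849912
27 (array([-0.2, -4.6,  2.2]), None)
28 (array([-0.2, -9.5,  2.3]), None)
28.6 (array([ -0.2, -12.4,   2.4]), None)
29 (array([ -0.3, -14.3,   2.5]), None)
```

Request:
move_arm:
  series:
    - [0,-3,0,0,50]
    - [0,-6,0,0,50]
    - [0,-9,0,0,50]
    - [0,-11,0,0,50]
    - [0,-12.5,0,0,50]
    - [0,-12.5,0,0,50]

```text
t: 29.15
tcp_pos: [0.4673, -0.1643, 0.0332]
orientation: [2.386, 1.569, 2.847]
force: [-5.3, 2.7, -2.1]
gripper_width: 0.584
```

```bash
python3 nud.py
```

```text
[ 0.46725378 -0.16434452  0.03323566] tool angle 28.810630815077776 0.27897899895269 F tool [ 2.1  4.8 -3.5] -2.3929809566219373
27 (array([3.2, 8.8, 0.7]), None)
28 (array([3.2, 4. , 0.8]), None)
28.6 (array([3.2, 1.1, 0.9]), None)
29 (array([ 3.2, -0.9,  1. ]), None)
```

Request:
move_arm:
  series:
    - [0,3,0,0,50]
    - [0,6,0,0,50]
    - [-40,6,0,0,50]
    - [-90,6,0,0,50]
    - [-130,6,0,0,50]
    - [-150,6,20,0,50]
    - [-150,6,38,0,50]
    - [-150,6,38,0,50]
    - [-150,6,38,0,50]

```text
t: 30.05
tcp_pos: [0.4994, -0.1418, 0.1815]
orientation: [2.494, 1.569, 2.955]
force: [0.0, -0.2, -0.5]
gripper_width: 0.588
```

```bash
python3 ang.py H
```

```text
[ 0.49940614 -0.14177242  0.18146088] [ 0.  -0.2 -0.5] 0.019909198815506984
322 297
tape 176 [323.  285.5] [35.  4.] ang 27.35 r 0.1525 own dir 26.8
ptr 102 [367.8 253. ] [14.  8.] ang 15.23 r 0.1904 own dir 29.3
ptr 56 [323.7 314.3] [17.  3.] ang 27.22 r 0.1223 own dir 26.8
```

View pics/Hz.png

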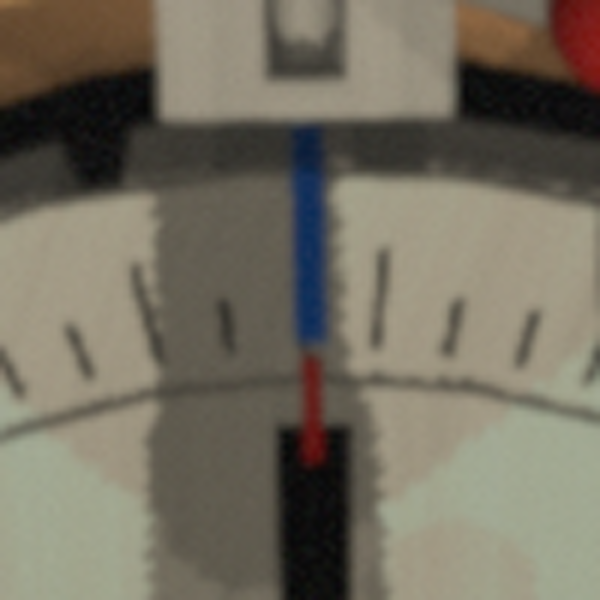

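The pointer is on the tape, at 27.22° against 27.35°, about 0.3 mm. Next: press the lever with shut fingers near its outer end.

```bash
python3 - <<'E'
from rig import robot
from h import *
st=robot.read_state()
for z in (.17,.09,.066): print(delta(st,armpt(27.2,.296,0,z),np.radians(27.2+90)))
E
```

```text
(array([ 11.2,   1.5, -55.5]), np.float64(-0.8082232564754861))
(array([ 91.2,   1.3, -55.3]), np.float64(-0.8082232564754861))
(array([115.2,   1.3, -55.3]), np.float64(-0.8082232564754861))
```

Request:
move_arm:
  series:
    - [0,1,-30,0,0]
    - [0,1,-55,0,0]
    - [0,1,-55,0,0]
    - [0,1,-55,0,0]
    - [40,1,-55,0,0]
    - [80,1,-55,0,0]
    - [88,1,-55,0,0]
    - [88,1,-55,0,0]

```text
t: 30.9
tcp_pos: [0.4496, -0.1652, 0.0932]
orientation: [2.302, 1.567, 2.763]
force: [0.2, -0.3, -0.3]
gripper_width: 0.003
```

```bash
python3 nud.py | head -1; python3 - <<'E'
from rig import robot
from h import *
im=robot.snapshot('wrist')[:,:,::-1].copy(); cv2.imwrite('pics/I.png',im)
E
```

```text
[ 0.44963457 -0.16524555  0.09320339] tool angle 27.31441211327953 0.2949520419056894 F tool [ 0.3 -0.3  0.1] -2.4082427371283477
```

View pics/I.png

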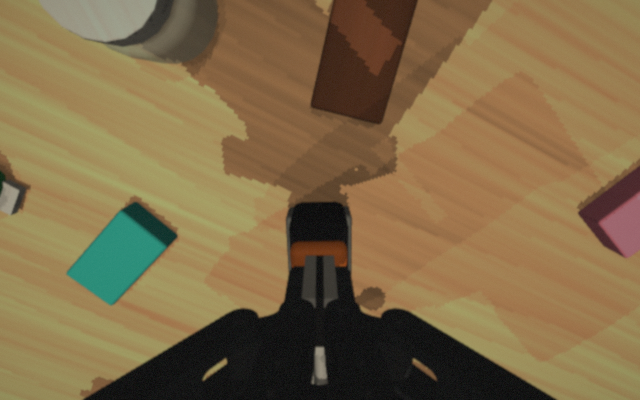

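The shut fingers are centred above the lever end at (320,255). Press straight down in small steps.

Request:
move_arm:
  series:
    - [8,0,0,0,0]
    - [14,0,0,0,0]
    - [20,0,0,0,0]
    - [25,0,0,0,0]
    - [29,0,0,0,0]
    - [29,0,0,0,0]

```text
t: 31.55
tcp_pos: [0.4502, -0.1659, 0.0657]
orientation: [2.938, 1.57, -2.885]
force: [-3.1, -0.8, 10.8]
gripper_width: -0.002
```

Request:
move_arm:
  series:
    - [2,0,0,0,0]
    - [4,0,0,0,0]
    - [4,0,0,0,0]

```text
t: 31.85
tcp_pos: [0.4507, -0.1668, 0.0645]
orientation: [-1.441, 1.569, -0.98]
force: [-13.4, -2.5, 47.1]
gripper_width: -0.003
```

The force rose to 47 N at 64.5 mm, so the lever is on its hard stop, pressed by the fingertips. That's harder than I meant, so retract straight up and check everything.

Request:
move_arm:
  series:
    - [-6,0,0,0,0]
    - [-30,0,0,0,0]
    - [-70,0,0,0,0]
    - [-115,0,0,0,0]
    - [-115,0,30,0,0]
    - [-120,0,55,0,50]
    - [-120,0,55,0,50]
    - [-120,0,55,0,50]

```text
t: 32.65
tcp_pos: [0.4993, -0.141, 0.181]
orientation: [2.335, 1.57, 2.796]
force: [-0.3, -0.8, -0.5]
gripper_width: 0.51
```

```bash
python3 ang.py J; python3 - <<'E'
from rig import robot
from h import *
S=robot.snapshot('side')[:,:,::-1].copy(); cv2.imwrite('pics/J_side.png',cv2.resize(S[180:310,270:430],None,fx=4.5,fy=4.5,interpolation=2))
E
```

```text
[ 0.4993411  -0.14098699  0.18100836] [-0.3 -0.8 -0.5] 0.026365921918327293
322 297
tape 173 [322.1 285. ] [35.  4.] ang 27.42 r 0.1529 own dir 26.7
ptr 103 [366.8 251.9] [11.  9.] ang 15.38 r 0.1912 own dir 29.3
ptr 60 [322.6 314.2] [17.  3.] ang 27.38 r 0.1223 own dir 26.7
```

View pics/J.png

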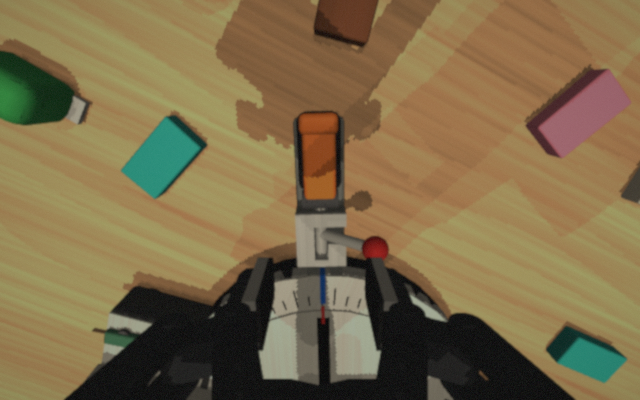

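View pics/Jz.png

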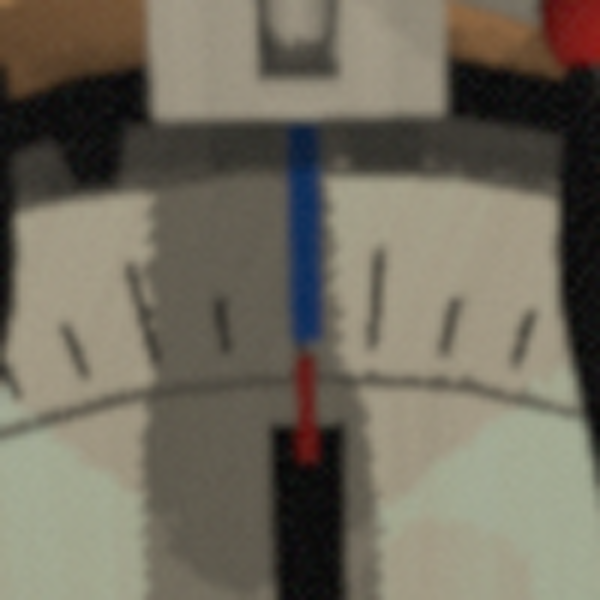

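View pics/J_side.png

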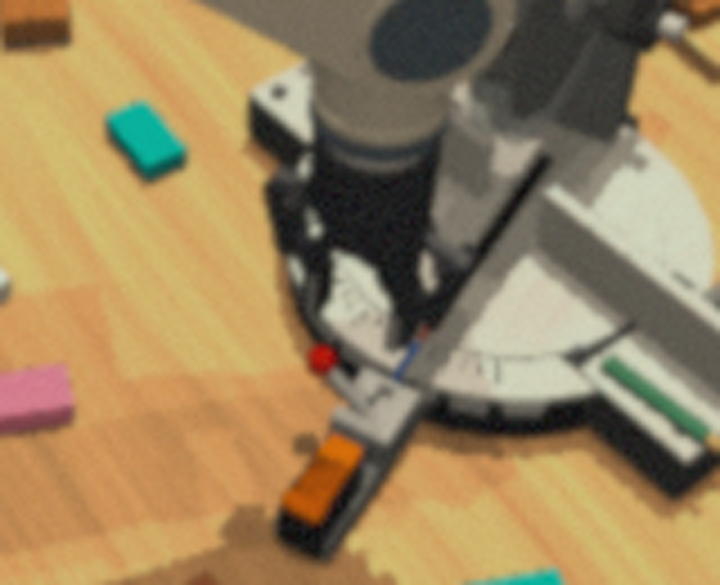

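The pointer is dead on the tape (27.38° against 27.42°), the lever is flat and the knob is still parked. Back away, make one top check of the offcut and bystanders, then hand in.

Request:
move_arm:
  series:
    - [-40,0,-40,0,50]
    - [-80,0,-80,0,50]
    - [-80,0,-80,0,50]
    - [-80,0,-80,0,50]

```text
t: 33.15
tcp_pos: [0.4272, -0.1778, 0.2625]
orientation: [-0.861, 1.568, -0.403]
force: [-0.4, -0.1, 0.5]
gripper_width: 0.585
```

```bash
python3 - <<'E'
from rig import robot
from h import *
T=robot.snapshot('top')[:,:,::-1].copy(); cv2.imwrite('pics/K_top.png',T)
S=robot.snapshot('side')[:,:,::-1].copy(); cv2.imwrite('pics/K_side.png',S)
ct=cam(robot,'top')
for b in blobs(T,(0,0,150),(180,60,255),(255,225,300,260),40)[:1]:
    w=onz(ct,b[1],.022);print('offcut',b[1],w,'dist piv',np.hypot(*(w[:2]-PIV)))
cs=cam(robot,'side')
for b in blobs(S,(11,170,90),(22,255,255),(325,270,360,300),20)[:1]: print('lever side',b[1],b[0], 'pred flat',proj(cs,armpt(27.3,.275,0,.064)),'raised',proj(cs,armpt(27.3,.275,0,.075)))
E
```

```text
offcut [280.88602941 244.04044118] [0.3457939  0.15307818 0.022     ] dist piv 0.4091066928760758
lever side [341.22916667 286.09375   ] 192 pred flat [341.41526752 285.1593265 ] raised [341.59575914 282.97540654]
```

View pics/K_top.png

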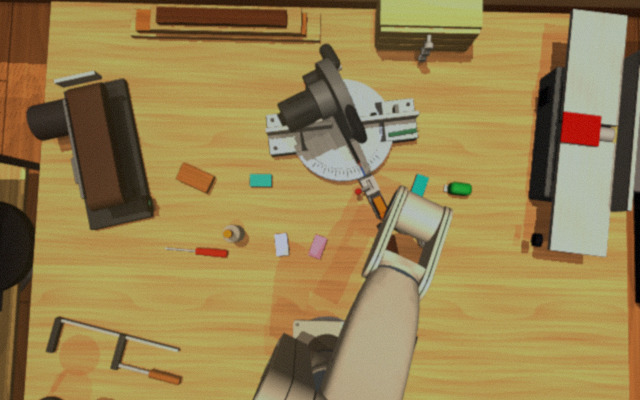

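View pics/K_side.png

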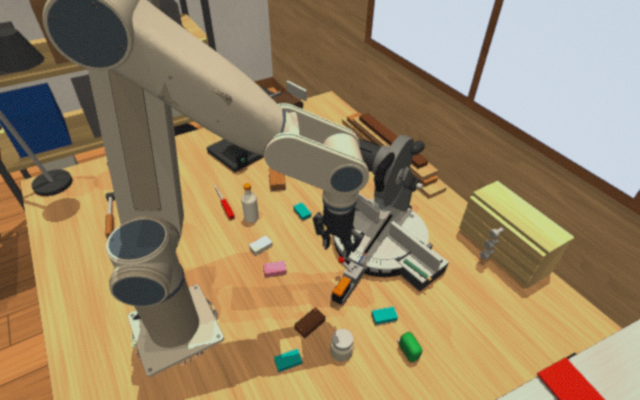

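The offcut lies flat 0.41 m from the pivot, the bystanders are at their starting pixels and the lever is at the flat prediction. The arm touches nothing, so I'm handing in.

```bash
python3 -c "
from rig import robot
print(robot.job_done())"
```

```text
the job is handed in; nothing more can be done
None
```

The saw is set to the blue tape and locked. I handed the job in at about 33 s of the 66 s allowed; no verdict was reported.

- **Offcut:** I lifted the white-primed offcut out and set it flat at about (0.346, 0.153). That is 0.41 m from the pivot, well outside the arm's 305 mm reach.
- **Pin:** It is drawn and parked in its side notch with the stem at about 0.9 rad. Two tries with a hard grip slipped and the pin sprang home. A loose hook worked but left the stem at about 0.5 rad, so I pushed it fully over. It was still laid over in the last pictures.
- **Table:** I swung it by the front grip and nudged it once. The last measurement put the pointer at 27.38° and the tape at 27.42°, which is on the tape.
- **Lever:** It is pressed to its hard stop, and its position in the side picture fits flat. The fingertip force briefly read about 47–49 N at the stop, more than I intended. That is below the 120 N wrist limit. The 40 N limit is for the arm and gripper body, and only the fingertips were in contact.
- **Other things:** The ones I could see looked unmoved in the final top and side pictures. The arm hid part of the top view, so I judged the walnut offcut and the jar from the side picture.

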